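# Lay the washed dampers out in the parts tray

### The arm

A 6-joint arm with a two-finger parallel gripper is mounted at the origin on the work surface. World frame = base frame: x ahead of the robot, y to its left, z up, the work surface at z = 0. Lengths are in m, angles in rad, forces in N, time in s.
With the tool pointing down it reaches from about 0.275 to 0.725 m from the base axis. Payload 15.9 kg.
Tool frame: the origin (TCP) lies at the centre of the arm's flange, where the gripper is bolted on; the fingertips stand 173 mm ahead of it and the grasp point (between the pads) lies 155 mm ahead of it; z points along the fingers, y is the line along which they close (so a half turn about z gives the same grasp; the last joint's range is limited). The gripper opens to 85 mm and grips with 20 to 120 N. Pads are 22 mm wide; open, the fingers measure 114 mm over their backs; the gripper's body (76 mm by 85 mm) begins 54 mm behind the grasp point. The pads swing forward as they close: fully open they stand 13 mm farther back than shut.
Start: joints at [-1.244, 0.213, -0.034, 1.323, 0, 1.571], TCP at [0.161, -0.474, 0.405] pointing down, gripper open.
Joint ranges: [-2.98, 2.98], [-0.74, 1.72], [-1.14, 1.35], [-2.1, 2.04], [-1.57, 1.44], [-3.14, 3.14]. Speed limits (rad/s): [1.89, 1.89, 2.39, 2.57, 3.14, 3.14].

### API

Orientations are given as a 3x3 rotation matrix whose columns are the frame's x, y, z axes.
In Python, from station import ctrl gives the robot as it stands.
- The arm moves only by the tool step_arm, never from a script. Its argument "commands" is a list of rows, each an object with "grip": the closure, from 0 (fully open) to 1 (shut); "travel": the shift along the tool's x, y, z in units of 2 cm (1.0 is 2 cm), a list of three; "dr": the turn, a rotation vector about the tool's x, y, z in units of pi/4 rad (1.0 is pi/4 rad), a list of three. A call has exactly 8 rows; each row shifts and turns the commanded pose from where the row before left it, along the tool's axes as they then stand; what a row does not reach is not made up. A row lasts 1/12 s, in which the tool goes at most 41.7 mm and 7.16 degrees, less where a joint would pass 70% of its speed; a pose out of reach is approached as far as the arm can. A call with a number of a shift or a turn outside -1 to 1 is refused whole. A call with a gripper value outside its range is refused whole. The fingers move at their own pace and stop on an object; "force" is the grip in N (left out, the last holds). Time passes only in rows, so rows that do not move let the fingers close, or fill a call up. It gives the time, the measured TCP pose, the force, the opening and the grip force at its end, in the units of the state.
- ctrl.state(): the state, without advancing time (a new reading comes with each control period).
- ctrl.camera(name): name is "scene" or "top" or "wrist"; returns a dict with "image" (480x640x3 uint8, red, green, blue), "vfov" (degrees; the focal length in pixels is half the picture's height over the tangent of half this angle, whatever the lens; pixels are square), "cx", "cy" (the principal point, pixels), "T" (4x4, takes a point from camera to world coordinates); the wrist camera has in their place "T_tool_cam" (4x4, takes a point from camera to tool coordinates, whose origin is the TCP and whose axes are the flange's). Camera axes: x right, y up, looking along -z (the intrinsics and any distortion apply to the point x, -y, -z); pixel columns grow to the right and rows downward; lengths in m; the calibration is good to about 2 mm. The wrist camera is an equidistant fisheye: a pixel r from the principal point sees the ray r / f radians off the axis. A picture is of the moment at which its call begins: read the wrist's pose just before it. There is no depth.
- ctrl.sign_off(): hands the job in; it is judged then, once.
The state is a dict: "t": time; "q": joint angles; "joint_velocities": joint speeds; "tau": joint torques, N m; "tool_pos": TCP position; "ee_rot": TCP orientation; "ft_force": force on the tool from outside, world axes, zero at the start; "torque": the same for the moment, N m; "opening": opening from 0.0 (shut) to 1.0 (fully open); "gripper_force": force on a finger pad.
Only numpy, scipy, OpenCV 4.12 (cv2) and the standard library are available. Lean on these libraries where they do the work, as an engineer would, in place of code of your own. Each camera call takes 0.05 s, during which the arm holds its last target. There are 200 camera calls.

### The job

Take the three dampers (spring struts of a model car) off the sloping rack and lay them out neatly in the flat parts tray: one in each of the three lanes, lying flat on the tray floor in the middle of the lane and parallel to it, either end first. Set each one down gently rather than dropping it, and leave the screwdriver, the bottle and the metal jar where they are.

Things in the scene. Friction and masses are not known exactly. Their poses are not given: they have to be found in the camera images.
- rack: fixed sloping rack of aluminium sheet, 275 mm wide (y), 140 mm deep, 115 mm high; origin on the table under mid slope, z up. Its plate rises at 35 degrees towards its own +x (away from the robot); the upper face is 70 mm above the origin. A 22 mm lip square to the plate at the low edge stops the dampers sliding. Stands left or right of the robot's centre line, yaw up to 0.3 rad
- light_bar (a point): middle of the black work-light bar fixed across above the rack along its y: 20 mm thick, 284 mm long, 198 mm above the table; axes as the rack's. Its two 10 mm side posts stand 66 mm to its +x and bend over to its ends. It is in the way of a gripper coming straight down on the dampers; one coming square to the slope (leaning 35 degrees, from the rack's -x side) passes it
- tray: fixed flat steel parts tray, 265 mm wide (y) by 164 mm (x), outer rim 10 mm high; origin on the table under its centre, z up. Floor 3 mm above the table. Two ribs, 4 mm wide and 5 mm above the floor, make three lanes along the tray's x, 85 mm apart, each at least 81 mm wide and 159 mm long inside. On the other side of the centre line from the rack, yaw up to 0.3 rad
- lane0 (a point): centre of tray lane 0, at the floor's upper face; axes as the tray's: x along the lane, y across, z up
- lane1 (a point): centre of tray lane 1, at the floor's upper face; axes as the tray's: x along the lane, y across, z up (lane 1 is the middle lane; lane 0 lies to its -y, lane 2 to its +y)
- lane2 (a point): centre of tray lane 2, at the floor's upper face; axes as the tray's: x along the lane, y across, z up
- damper_a: rigid damper, 120 mm long, 125-250 g, one of three alike, first at the rack's -y side: stiff round spring, 30 mm diameter, 62 mm long (grip across it), between hexagon collars 36 mm across flats, 18 mm eyes at the ends. Origin on the axis at mid length; x along it. Starts on a flat, axis straight up the slope and 18 mm off the plate, +x end uphill, lower eye on the lip
- damper_b: rigid damper, 120 mm long, 125-250 g, one of three alike, first mid rack: stiff round spring, 30 mm diameter, 62 mm long (grip across it), between hexagon collars 36 mm across flats, 18 mm eyes at the ends. Origin on the axis at mid length; x along it. Starts on a flat, axis straight up the slope and 18 mm off the plate, +x end uphill, lower eye on the lip
- damper_c: rigid damper, 120 mm long, 125-250 g, one of three alike, first at the rack's +y side: stiff round spring, 30 mm diameter, 62 mm long (grip across it), between hexagon collars 36 mm across flats, 18 mm eyes at the ends. Origin on the axis at mid length; x along it. Starts on a flat, axis straight up the slope and 18 mm off the plate, +x end uphill, lower eye on the lip
- screwdriver: bystander: green-handled screwdriver, 190 mm long, lying pointing away from the robot between rack and tray; origin at mid length on its underside
- oil: bystander: white round bottle, 48 mm in diameter, 110 mm high, standing beyond the work; origin under its centre
- tin: bystander: plain metal jar with a dark lid, 60 mm in diameter, 65 mm high, standing beyond the work; origin under its centre

How it is judged:
By the outcome, as a careful person would: the job done as asked, in the order asked, and still so for the second after the job is handed in, with the robot touching nothing.
It also fails if it takes over 72 s, if anything falls off the work surface, if the arm or the gripper's body presses on something with over 40 N, if the wrist force passes 120 N, or if a joint passes its speed limit or range.

## Working session

There is one attempt and no reset: what is moved stays moved. The work goes in short steps, Python scripts to look and compute and a tool call to move; the robot and the scene stay as the last step left them, time stands still between calls to the robot, and variables do not carry over. Pictures are saved under pics/ and viewed, at most 10 in all, crops included, and the job is handed in when it is done.

Besides the shell and the picture viewer there is one more tool, called after "Emit:" as a command line: name --argument value ..., lists and objects as JSON in quotes. step_arm: Moves the arm, as the interface text tells. Its arguments: {"type":"object","properties":{"commands":{"type":"array"},"force":{"type":"number"}},"required":["commands"]}

```bash
mkdir -p pics; ls
python3 - <<'E'
from station import ctrl
import cv2,numpy as np
np.set_printoptions(precision=4,suppress=True)
print(ctrl.state())
for n in ["scene","top"]:
    c=ctrl.camera(n); cv2.imwrite(f"pics/{n}0.png",c["image"][:,:,::-1])
    print(n,{k:v for k,v in c.items() if k!="image"})
E
```

```text
pics
{'t': 0.0, 'q': array([-1.244 ,  0.2133, -0.035 ,  1.3235, -0.    ,  1.5708]), 'joint_velocities': array([-0.0006,  0.0003,  0.0001, -0.0002, -0.0003, -0.0007]), 'tau': array([ -0.0008, -68.615 ,  48.712 ,   0.017 ,  -0.    ,   0.    ]), 'tool_pos': array([ 0.1605, -0.4734,  0.4042]), 'ee_rot': array([[ 0.9471,  0.321 , -0.0003],
       [ 0.321 , -0.9471,  0.001 ],
       [-0.    , -0.0011, -1.    ]]), 'ft_force': array([ 0.7163, -0.5093,  0.5655]), 'torque': array([-0.0126,  0.0442, -0.0145]), 'gripper_force': 0.0, 'opening': 1.0045563476683006}
scene {'vfov': 43.09225807567836, 'cx': 320.85940575705354, 'cy': 237.43455965224652, 'T': array([[ 0.8597, -0.4287,  0.2779,  0.9749],
       [ 0.5107,  0.7344, -0.4469, -0.5467],
       [-0.0125,  0.5262,  0.8503,  1.2266],
       [ 0.    ,  0.    ,  0.    ,  1.    ]])}
top {'vfov': 56.33040318532319, 'cx': 322.0887234039204, 'cy': 241.45225816524083, 'T': array([[ 0.012 ,  0.9893, -0.1453,  0.4843],
       [-0.9999,  0.0114, -0.0051,  0.0058],
       [-0.0034,  0.1454,  0.9894,  1.0235],
       [ 0.    ,  0.    ,  0.    ,  1.    ]])}
```

View pics/scene0.png

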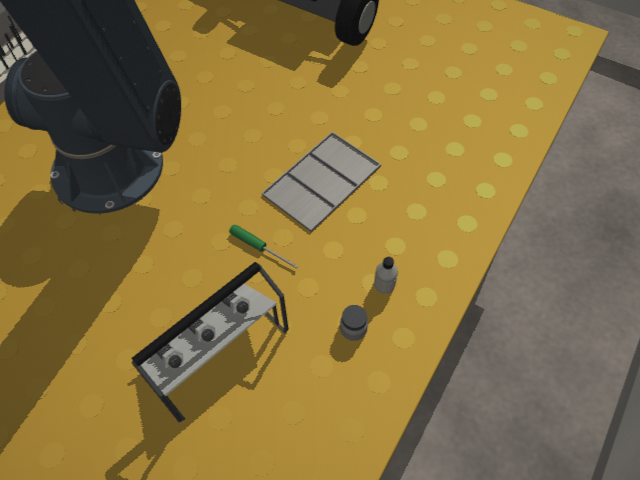

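View pics/top0.png

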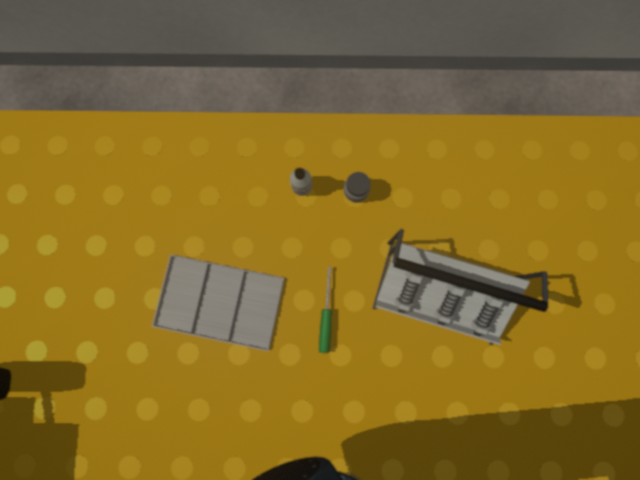

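The scene picture shows the rack with bar from (135,360) to (258,267) and the tray around (322,182). The top picture shows the tray corners near (172,256), (285,277), (269,349) and (154,326), and the dampers near (409,291), (450,304) and (487,316). I'll zoom in for accuracy.

Run:
```python
import cv2
t=cv2.imread("pics/top0.png"); s=cv2.imread("pics/scene0.png")
R=lambda i,k:cv2.resize(i,None,fx=k,fy=k,interpolation=cv2.INTER_CUBIC)
cv2.imwrite("pics/toprack.png",R(t[225:350,365:560],4))   # 780x500
a=R(s[255:425,125:305],3.3); 
cv2.imwrite("pics/scenerack.png",R(s[255:425,125:305],3.5)) # 630x595
import numpy as np
print(cv2.cvtColor(t,cv2.COLOR_BGR2HSV)[300,[140,180,220]])
h=cv2.cvtColor(t,cv2.COLOR_BGR2HSV)
m=((h[...,1]<110)*255).astype(np.uint8); m[:, :130]=0; m[:,295:]=0; m[:240]=0; m[365:]=0
c=max(cv2.findContours(m,0,2)[0],key=cv2.contourArea)
print(cv2.boxPoints(cv2.minAreaRect(c)),cv2.contourArea(c), cv2.approxPolyDP(cv2.convexHull(c),4,True).ravel())
```

```text
[[ 22 213 159]
 [ 21  24 136]
 [ 21  24 137]]
[[151.53317 326.21753]
 [166.99207 252.78784]
 [284.11673 277.44568]
 [268.65784 350.87537]] 8646.0 [170 255 282 277 268 349 153 326]
```

View pics/toprack.png

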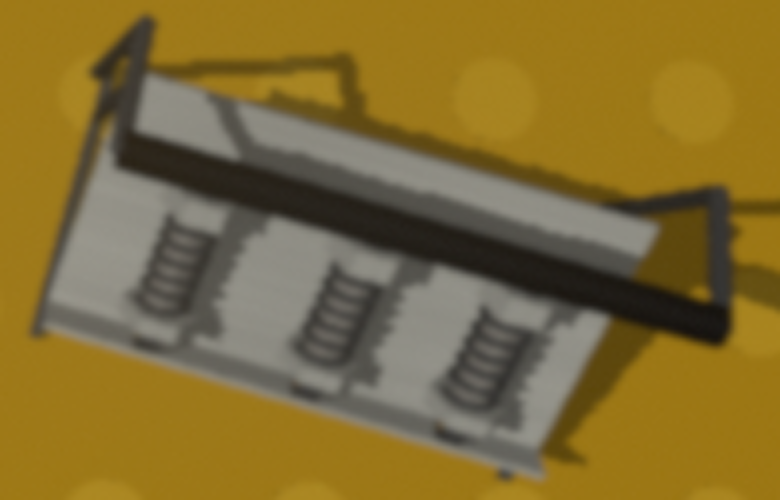

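View pics/scenerack.png

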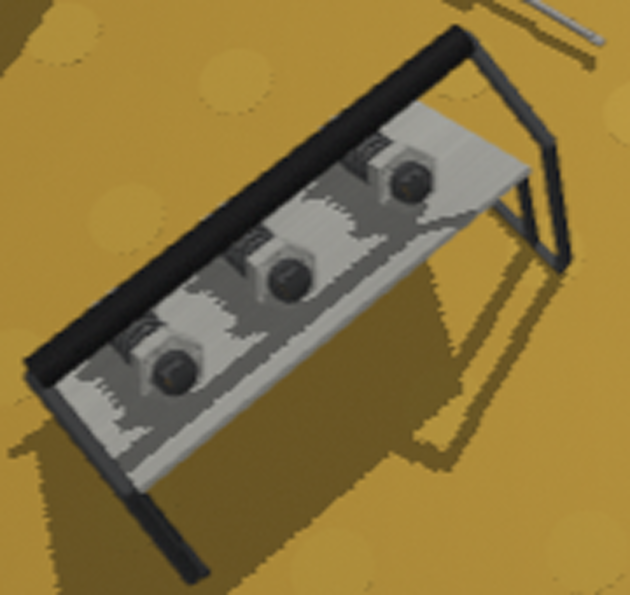

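```bash
cat > h.py <<'E'
import numpy as np
from scipy.optimize import least_squares
np.set_printoptions(precision=4,suppress=True)
CAM={'scene':(43.09225807567836,320.85940575705354,237.43455965224652,np.array([[.8597,-.4287,.2779,.9749],[.5107,.7344,-.4469,-.5467],[-.0125,.5262,.8503,1.2266]])),
'top':(56.33040318532319,322.0887234039204,241.45225816524083,np.array([[.012,.9893,-.1453,.4843],[-.9999,.0114,-.0051,.0058],[-.0034,.1454,.9894,1.0235]]))}
def proj(cam,P):
    v,cx,cy,T=CAM[cam]; f=240/np.tan(np.radians(v/2))
    p=(np.atleast_2d(P)-T[:,3])@T[:,:3]
    return np.c_[cx-f*p[:,0]/p[:,2], cy+f*p[:,1]/p[:,2]]
def pose(x,y,yaw):
    c,s=np.cos(yaw),np.sin(yaw); return np.array([[c,-s,0],[s,c,0],[0,0,1]]),np.array([x,y,0])
C,S=np.cos(np.radians(35)),np.sin(np.radians(35))
def slope(s,y,n): return [s*C-n*S,y,.07+s*S+n*C]
E
cat > fit.py <<'E'
from h import *
tp=np.array([[170,255],[282.5,277],[268,349],[153,326]])  # far+y, far-y, near-y, near+y
def ft(p):
    R,t=pose(*p); h=[[.082,.1325,.01],[.082,-.1325,.01],[-.082,-.1325,.01],[-.082,.1325,.01]]
    return (proj('top',np.array(h)@R.T+t)-tp).ravel()
r=least_squares(ft,[.4,.2,0]); print('tray',r.x,r.fun)
ct=lambda p:(np.array(p)+.5)/4-.5+[365,225]
cs=lambda p:(np.array(p)+.5)/3.5-.5+[125,255]
obs=np.vstack([ct([[658,222],[545,475],[42,328],[120,150],[725,325],[177,267],[342,318],[488,360]]),
 cs([[528,170],[140,490],[465,35],[35,375],[175,372],[290,280],[411,182]])])
def fr(p):
    R,t=pose(*p[:3]); L,bx,s,ya,yb,yc=p[3:]; w=lambda h:np.array(h)@R.T+t; W=.1375
    A=w([slope(L,-W,0),slope(-L,-W,.022),slope(-L,W,.022),[bx,.142,.198],[bx,-.142,.198],slope(s,yc,.02),slope(s,yb,.02),slope(s,ya,.02)])
    B=w([slope(L,W,0),slope(L,-W,0),[bx,.142,.198],[bx,-.142,.198],slope(s+.053,ya,.018),slope(s+.053,yb,.018),slope(s+.053,yc,.018)])
    return np.r_[(np.vstack([proj('top',A),proj('scene',B)])-obs).ravel(),(p[3]-.08)*300,(p[5]-(.062-p[3]))*300]
r=least_squares(fr,[.4,-.25,0,.08,0,-.018,-.08,0,.08]); print('rack',r.x); print(r.fun[:-2].reshape(-1,2))
E
python3 fit.py
```

```text
tray [ 0.4949  0.2424 -0.1788] [-0.4379 -0.5155  0.9531 -0.4598  0.4554  0.5223 -0.9719  0.3534]
rack [ 0.5172 -0.2574 -0.2729  0.0742  0.011  -0.0154 -0.0841 -0.0054  0.0833]
[[-1.5855  2.5133]
 [-1.2282  1.6206]
 [-0.036   1.6833]
 [-0.4032  1.3038]
 [-0.7301  1.2315]
 [-0.8762  1.494 ]
 [-1.0023  0.7517]
 [-0.7257  0.99  ]
 [ 0.6555  0.1599]
 [ 0.7421  1.8564]
 [ 0.0832  1.3497]
 [ 0.9657  1.7806]
 [ 1.6969  2.6536]
 [ 1.0653  2.4001]
 [ 1.0583  1.9348]]
```

```bash
cat >> h.py <<'E'
from scipy.spatial.transform import Rotation as Ro
RACK=[.5172,-.2574,-.2729]; TRAY=[.4949,.2424,-.1788]
def rackpose(s,y,n,rack=None):
    "TCP pose with grasp point at slope coords, tool square to slope"
    R,t=pose(*(rack or RACK)); z=np.array([S,0,-C]); x=np.array([C,0,S])
    M=R@np.c_[x,np.cross(z,x),z]
    return R@slope(s,y,n)+t-.155*M[:,2], M
def traypose(x,y,h,turn=0,tray=None):
    R,t=pose(*(tray or TRAY)); c,s=np.cos(turn),np.sin(turn)
    M=R@np.array([[c,s,0],[s,-c,0],[0,0,-1.]]) 
    return R@[x,y,h]+t+[0,0,.155],M
def plan(p0,R0,p1,R1,N):
    w=Ro.from_matrix(R0.T@R1).as_rotvec()/N
    A=sum(R0@Ro.from_rotvec(i*w).as_matrix() for i in range(N))
    d=np.linalg.solve(A,p1-p0)
    print(N,'rows travel',np.round(d/.02,3),'dr',np.round(w/(np.pi/4),4),'turn/row deg %.2f'%np.degrees(np.linalg.norm(w)))
def go(tgt,N,ctrl=None,fr=None):
    if fr is None:
        from station import ctrl
        s=ctrl.state(); fr=(s['tool_pos'],s['ee_rot'])
    plan(*fr,*tgt,N); return tgt
E
python3 - <<'E'
from h import *
t=rackpose(-.0154,-.0054,.13); print(t); go(t,16); go(t,24)
E
```

```text
(array([ 0.3462, -0.2151,  0.2946]), array([[ 0.7888, -0.2695,  0.5524],
       [-0.2208, -0.963 , -0.1546],
       [ 0.5736,  0.    , -0.8192]]))
16 rows travel [ 0.519 -0.811  0.49 ] dr [-0.0146  0.0471  0.0462] turn/row deg 3.04
24 rows travel [ 0.34  -0.544  0.328] dr [-0.0098  0.0314  0.0308] turn/row deg 2.03
```

Emit:
step_arm --commands '[{"grip": 0.3, "travel": [0.519, -0.811, 0.49], "dr": [-0.0146, 0.0471, 0.0462]}, {"grip": 0.3, "travel": [0.519, -0.811, 0.49], "dr": [-0.0146, 0.0471, 0.0462]}, {"grip": 0.3, "travel": [0.519, -0.811, 0.49], "dr": [-0.0146, 0.0471, 0.0462]}, {"grip": 0.3, "travel": [0.519, -0.811, 0.49], "dr": [-0.0146, 0.0471, 0.0462]}, {"grip": 0.3, "travel": [0.519, -0.811, 0.49], "dr": [-0.0146, 0.0471, 0.0462]}, {"grip": 0.3, "travel": [0.519, -0.811, 0.49], "dr": [-0.0146, 0.0471, 0.0462]}, {"grip": 0.3, "travel": [0.519, -0.811, 0.49], "dr": [-0.0146, 0.0471, 0.0462]}, {"grip": 0.3, "travel": [0.519, -0.811, 0.49], "dr": [-0.0146, 0.0471, 0.0462]}]' --force 40

```text
t: 0.77
tool_pos: [0.2259, -0.33, 0.3339]
ee_rot: [[0.953, 0.025, 0.303], [0.038, -0.999, -0.036], [0.302, 0.046, -0.952]]
ft_force: [0.6, 0.4, 0.6]
opening: 0.698
gripper_force: 0.0
```

Emit:
step_arm --commands '[{"grip": 0.3, "travel": [0.519, -0.811, 0.49], "dr": [-0.0146, 0.0471, 0.0462]}, {"grip": 0.3, "travel": [0.519, -0.811, 0.49], "dr": [-0.0146, 0.0471, 0.0462]}, {"grip": 0.3, "travel": [0.519, -0.811, 0.49], "dr": [-0.0146, 0.0471, 0.0462]}, {"grip": 0.3, "travel": [0.519, -0.811, 0.49], "dr": [-0.0146, 0.0471, 0.0462]}, {"grip": 0.3, "travel": [0.519, -0.811, 0.49], "dr": [-0.0146, 0.0471, 0.0462]}, {"grip": 0.3, "travel": [0.519, -0.811, 0.49], "dr": [-0.0146, 0.0471, 0.0462]}, {"grip": 0.3, "travel": [0.519, -0.811, 0.49], "dr": [-0.0146, 0.0471, 0.0462]}, {"grip": 0.3, "travel": [0.519, -0.811, 0.49], "dr": [-0.0146, 0.0471, 0.0462]}]'

```text
t: 1.43
tool_pos: [0.3467, -0.2144, 0.2945]
ee_rot: [[0.787, -0.271, 0.553], [-0.223, -0.962, -0.155], [0.575, -0.001, -0.818]]
ft_force: [-0.4, -1.4, -0.4]
opening: 0.699
gripper_force: 0.0
```

Run:
```python
from h import *
from station import ctrl
import cv2
s=ctrl.state(); print(s['tool_pos'],s['ee_rot'],s['q'],s['opening'],s['t'],s['joint_velocities'])
c=ctrl.camera('wrist'); s=ctrl.state(); print(s['tool_pos'])
cv2.imwrite('pics/w1.png',c['image'][:,:,::-1]); 
np.savez('w1.npz',p=s['tool_pos'],R=s['ee_rot'],T=c['T_tool_cam'],k=[c['vfov'],c['cx'],c['cy']]); print(c['T_tool_cam'],c['vfov'],c['cx'],c['cy'])
```

```text
[ 0.3467 -0.2144  0.2945] [[ 0.7874 -0.2713  0.5535]
 [-0.2225 -0.9625 -0.1553]
 [ 0.5749 -0.0009 -0.8183]] [-0.6225 -0.1993 -0.8703  0.3162  0.1978  2.8537] 0.6987551384197722 1.4333 [ 0.7379  0.027  -0.2985 -0.9398 -0.3804  1.1661]
[ 0.3484 -0.2131  0.2941]
[[-0.0003  0.965   0.2624  0.0663]
 [ 1.      0.0002  0.0004 -0.0005]
 [ 0.0003  0.2624 -0.965   0.0305]
 [ 0.      0.      0.      1.    ]] 65.70646984690485 316.96927588285405 237.575107252991
```

View pics/w1.png

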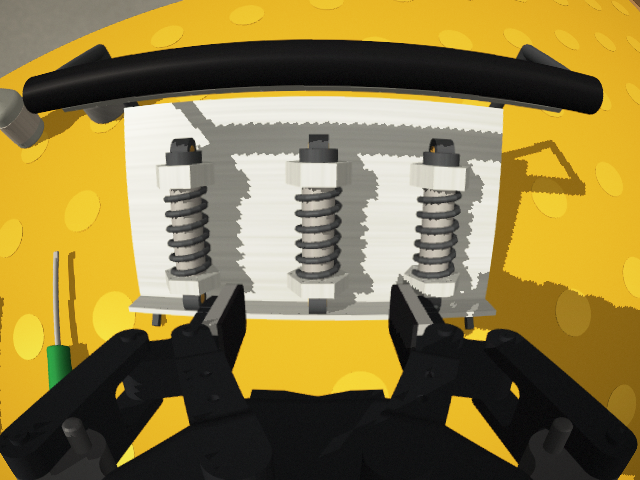

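The wrist picture shows all three dampers seated: springs at (187,232), (318,232) and (436,234), the plate's upper corners at (125,107) and (503,110), and the lip corners at (130,311) and (496,314). I'll fit the rack from it.

```bash
cat >> h.py <<'E'
def wproj(P,p,R,T,k):
    f=240/np.tan(np.radians(k[0]/2)); Rc=R@T[:3,:3]; o=p+R@T[:3,3]
    c=(np.atleast_2d(P)-o)@Rc; v=np.c_[c[:,0],-c[:,1],-c[:,2]]
    r=np.linalg.norm(v[:,:2],axis=1); th=np.arctan2(r,v[:,2])
    return np.array([k[1],k[2]])+f*(th/r)[:,None]*v[:,:2]
E
cat > fitw.py <<'E'
from h import *
d=np.load('w1.npz'); p0=np.array([.3467,-.2144,.2945]);R0=np.array([[.7874,-.2713,.5535],[-.2225,-.9625,-.1553],[.5749,-.0009,-.8183]])
obs=np.array([[125,107],[503,110],[130,311],[496,314],[187,188],[189,275],[318,188],[318,275],[439,188],[435,276],[24,92],[602,97]])
def fr(p):
    R,t=pose(*p[:3]); L,s,ya,yb,yc,bx=p[3:]; W=.1375
    h=[slope(L,W,0),slope(L,-W,0),slope(-L,W,.022),slope(-L,-W,.022)]
    for y in(yc,yb,ya): h+=[slope(s+.031,y,.022),slope(s-.031,y,.022)]
    h+=[[bx,.142,.198],[bx,-.142,.198]]
    return np.r_[(wproj(np.array(h)@R.T+t,p0,R0,d['T'],d['k'])-obs).ravel(),(p[3]-.08)*300,(p[4]-(.062-p[3]))*300]
r=least_squares(fr,[.5172,-.2574,-.2729,.075,-.0154,-.084,-.0054,.0833,.01],loss='soft_l1'); print(r.x);print(fr(r.x)[:-2].reshape(-1,2))
E
python3 fitw.py
```

```text
[ 0.5213 -0.2616 -0.2833  0.0764 -0.0135 -0.0827 -0.0021  0.0867  0.0074]
[[ 6.173   0.7403]
 [-0.8548 -0.3312]
 [ 6.3969 -0.048 ]
 [-1.9405  0.143 ]
 [-2.1682 -0.9932]
 [ 2.8359 -0.2776]
 [ 0.3157 -2.2674]
 [-0.3389  2.2285]
 [ 1.6174  0.4962]
 [-2.1108  0.8526]
 [14.0644  2.6613]
 [-7.4762  0.0012]]
```

```bash
sed -i 's/\[187,188\],\[189,275\],\[318,188\],\[318,275\],\[439,188\],\[435,276\],\[24,92\],\[602,97\]/[185,190],[190,276],[318.5,188],[317.5,277],[439.5,190],[434.5,277]/; s/h+=\[\[bx.*$/pass/' fitw.py; python3 fitw.py
python3 - <<'E'
from h import *
from station import ctrl
s=ctrl.state(); print(s['tool_pos'],s['joint_velocities'])
E
```

```text
[ 0.5215 -0.2609 -0.2826  0.0763 -0.0144 -0.0836 -0.0027  0.0868  0.01  ]
[[ 5.3526  1.0026]
 [-1.6566 -0.4738]
 [ 5.7369  0.0665]
 [-2.5925  0.0933]
 [-1.0645 -1.4377]
 [ 1.1023  0.0776]
 [-0.1946 -0.7557]
 [ 0.2062  1.5703]
 [ 1.3087 -0.1172]
 [-1.4354  1.067 ]]
[ 0.3484 -0.2131  0.2941] [-0.0693  0.007   0.0467  0.1463  0.0512 -0.2062]
```

```bash
sed -i 's/^RACK=\[.*; TRAY/RACK=[.5215,-.2609,-.2826]; TRAY/' h.py
cat >> h.py <<'E'
SD=-.0144; YD=dict(a=-.0836,b=-.0027,c=.0868)
E
python3 - <<'E'
from h import *
a=go(rackpose(SD,YD['c'],.12),8); b=go(rackpose(SD,YD['c'],.023),8,fr=a); print(b)
E
```

```text
8 rows travel [ 0.027 -0.557  0.074] dr [-0.0009 -0.0008  0.0005] turn/row deg 0.06
8 rows travel [-0.    -0.     0.606] dr [0. 0. 0.] turn/row deg 0.00
(array([ 0.4363, -0.1458,  0.2075]), array([[ 0.7867, -0.2789,  0.5508],
       [-0.2284, -0.9603, -0.1599],
       [ 0.5736,  0.    , -0.8192]]))
```

Emit:
step_arm --commands '[{"grip": 0.3, "travel": [0.027, -0.557, 0.074], "dr": [-0.001, -0.001, 0]}, {"grip": 0.3, "travel": [0.027, -0.557, 0.074], "dr": [-0.001, -0.001, 0]}, {"grip": 0.3, "travel": [0.027, -0.557, 0.074], "dr": [-0.001, -0.001, 0]}, {"grip": 0.3, "travel": [0.027, -0.557, 0.074], "dr": [-0.001, -0.001, 0]}, {"grip": 0.3, "travel": [0.027, -0.557, 0.074], "dr": [-0.001, -0.001, 0]}, {"grip": 0.3, "travel": [0.027, -0.557, 0.074], "dr": [-0.001, -0.001, 0]}, {"grip": 0.3, "travel": [0.027, -0.557, 0.074], "dr": [-0.001, -0.001, 0]}, {"grip": 0.3, "travel": [0.027, -0.557, 0.074], "dr": [-0.001, -0.001, 0]}]'

```text
t: 2.15
tool_pos: [0.3804, -0.1319, 0.2871]
ee_rot: [[0.793, -0.273, 0.545], [-0.222, -0.962, -0.159], [0.568, 0.006, -0.823]]
ft_force: [-0.3, -0.7, 0.6]
opening: 0.698
gripper_force: 0.0
```

Emit:
step_arm --commands '[{"grip": 0.3, "travel": [0, 0, 0.6], "dr": [0, 0, 0]}, {"grip": 0.3, "travel": [0, 0, 0.6], "dr": [0, 0, 0]}, {"grip": 0.3, "travel": [0, 0, 0.6], "dr": [0, 0, 0]}, {"grip": 0.3, "travel": [0, 0, 0.6], "dr": [0, 0, 0]}, {"grip": 0.3, "travel": [0, 0, 0.6], "dr": [0, 0, 0]}, {"grip": 0.3, "travel": [0, 0, 0.3], "dr": [0, 0, 0]}, {"grip": 0.3, "travel": [0, 0, 0], "dr": [0, 0, 0]}, {"grip": 0.3, "travel": [0, 0, 0], "dr": [0, 0, 0]}]'

```text
t: 2.82
tool_pos: [0.4162, -0.1429, 0.2328]
ee_rot: [[0.793, -0.273, 0.545], [-0.222, -0.962, -0.159], [0.567, 0.006, -0.823]]
ft_force: [0.9, 0.7, 0.3]
opening: 0.698
gripper_force: 0.0
```

Run:
```python
from h import *
from station import ctrl
import cv2
s=ctrl.state(); print(s['q'],s['ft_force'])
go(rackpose(SD,YD['c'],.023),8)
c=ctrl.camera('wrist'); cv2.imwrite('pics/w2.png',c['image'][:,:,::-1])
```

```text
[-0.3412 -0.0376 -0.9292  0.0767  0.0321  3.0851] [0.8882 0.7307 0.2694]
8 rows travel [ 0.013 -0.018  0.201] dr [0.0002 0.0012 0.0013] turn/row deg 0.08
```

View pics/w2.png

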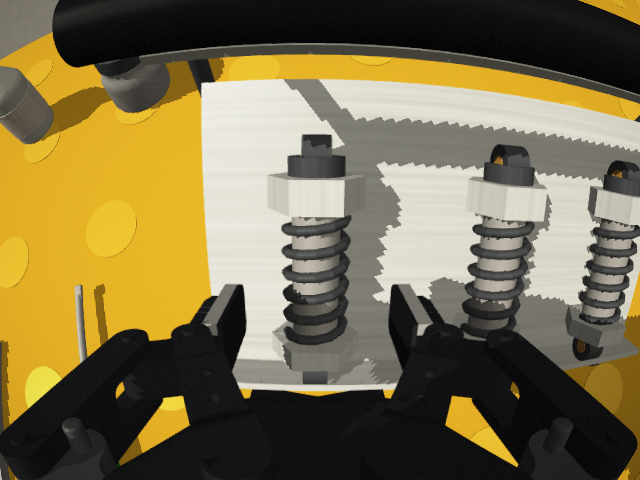

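The wrist view shows damper c centred between the pads: spring at x≈317, pads at 243 and 391. I'll go down the rest and close.

Emit:
step_arm --commands '[{"grip": 0.3, "travel": [0.02, -0.03, 0.4], "dr": [0, 0.002, 0.002]}, {"grip": 0.3, "travel": [0.02, -0.03, 0.4], "dr": [0, 0.002, 0.002]}, {"grip": 0.3, "travel": [0.02, -0.03, 0.4], "dr": [0, 0.002, 0.002]}, {"grip": 0.3, "travel": [0.02, -0.03, 0.4], "dr": [0, 0.002, 0.002]}, {"grip": 0.3, "travel": [0.02, -0.02, 0], "dr": [0, 0.002, 0.002]}, {"grip": 0.3, "travel": [0, 0, 0], "dr": [0, 0, 0]}, {"grip": 0.5, "travel": [0, 0, 0], "dr": [0, 0, 0]}, {"grip": 0.6, "travel": [0, 0, 0], "dr": [0, 0, 0]}]' --force 50

```text
t: 3.53
tool_pos: [0.4363, -0.1459, 0.208]
ee_rot: [[0.786, -0.279, 0.552], [-0.228, -0.96, -0.161], [0.575, 0.001, -0.818]]
ft_force: [-24.2, 2.4, 30.8]
opening: 0.43
gripper_force: 20.1
```

Emit:
step_arm --commands '[{"grip": 0.8, "travel": [0, 0, 0], "dr": [0, 0, 0]}, {"grip": 1, "travel": [0, 0, 0], "dr": [0, 0, 0]}, {"grip": 1, "travel": [0, 0, 0], "dr": [0, 0, 0]}, {"grip": 1, "travel": [0, 0, 0], "dr": [0, 0, 0]}, {"grip": 1, "travel": [0, 0, 0], "dr": [0, 0, 0]}, {"grip": 1, "travel": [0, 0, 0], "dr": [0, 0, 0]}, {"grip": 1, "travel": [0, 0, 0], "dr": [0, 0, 0]}, {"grip": 1, "travel": [0, 0, 0], "dr": [0, 0, 0]}]'

```text
t: 4.2
tool_pos: [0.4362, -0.1458, 0.2089]
ee_rot: [[0.785, -0.279, 0.553], [-0.228, -0.96, -0.162], [0.576, 0.001, -0.817]]
ft_force: [-23.1, 7.8, 28.8]
opening: 0.339
gripper_force: 58.3
```

```bash
cat >> h.py <<'E'
def vert(p,heading):
    c,s=np.cos(heading),np.sin(heading); return np.array(p),np.array([[c,s,0],[s,-c,0],[0,0,-1.]])
def transport(key,lane,fr=None,lift=.12):
    a=go(rackpose(SD,YD[key],lift),8,fr=fr)
    b=go(vert(a[0]+[0,.03,.12],-.2),8,fr=a)
    m=go(vert([.38,.1,.36],1.38),16,fr=b)
    e=go(traypose(0,.085*lane,.10,np.pi),16,fr=m); f=go(traypose(0,.085*lane,.03,np.pi),8,fr=e); return f
E
python3 - <<'E'
from h import *
print(transport('c',1))
E
```

```text
8 rows travel [-0.003 -0.    -0.599] dr [ 0.0002 -0.0005  0.0001] turn/row deg 0.02
8 rows travel [ 0.213 -0.176 -0.733] dr [ 0.004  -0.0972 -0.0127] turn/row deg 4.41
16 rows travel [ 0.349 -0.602  0.147] dr [-0.     -0.     -0.1257] turn/row deg 5.66
16 rows travel [0.433 0.796 0.328] dr [-0.    -0.    -0.126] turn/row deg 5.67
8 rows travel [-0.     0.     0.438] dr [0. 0. 0.] turn/row deg 0.00
(array([0.51 , 0.326, 0.185]), array([[-0.9841,  0.1778,  0.    ],
       [ 0.1778,  0.9841,  0.    ],
       [ 0.    ,  0.    , -1.    ]]))
```

Emit:
step_arm --commands '[{"grip": 1, "travel": [0, 0, -0.2], "dr": [0, 0, 0]}, {"grip": 1, "travel": [0, 0, -0.5], "dr": [0, 0, 0]}, {"grip": 1, "travel": [0, 0, -0.6], "dr": [0, 0, 0]}, {"grip": 1, "travel": [0, 0, -0.7], "dr": [0, 0, 0]}, {"grip": 1, "travel": [0, 0, -0.7], "dr": [0, 0, 0]}, {"grip": 1, "travel": [0, 0, -0.7], "dr": [0, 0, 0]}, {"grip": 1, "travel": [0, 0, -0.7], "dr": [0, 0, 0]}, {"grip": 1, "travel": [0, 0, -0.7], "dr": [0, 0, 0]}]'

```text
t: 4.87
tool_pos: [0.3826, -0.1302, 0.287]
ee_rot: [[0.786, -0.279, 0.552], [-0.228, -0.96, -0.161], [0.575, 0.001, -0.818]]
ft_force: [-0.3, 0.0, -1.6]
opening: 0.336
gripper_force: 49.6
```

Emit:
step_arm --commands '[{"grip": 1, "travel": [0.213, -0.176, -0.733], "dr": [0.004, -0.0972, -0.0127]}, {"grip": 1, "travel": [0.213, -0.176, -0.733], "dr": [0.004, -0.0972, -0.0127]}, {"grip": 1, "travel": [0.213, -0.176, -0.733], "dr": [0.004, -0.0972, -0.0127]}, {"grip": 1, "travel": [0.213, -0.176, -0.733], "dr": [0.004, -0.0972, -0.0127]}, {"grip": 1, "travel": [0.213, -0.176, -0.733], "dr": [0.004, -0.0972, -0.0127]}, {"grip": 1, "travel": [0.213, -0.176, -0.733], "dr": [0.004, -0.0972, -0.0127]}, {"grip": 1, "travel": [0.213, -0.176, -0.733], "dr": [0.004, -0.0972, -0.0127]}, {"grip": 1, "travel": [0.213, -0.176, -0.733], "dr": [0.004, -0.0972, -0.0127]}]'

```text
t: 5.53
tool_pos: [0.3829, -0.0999, 0.4075]
ee_rot: [[0.98, -0.199, -0.001], [-0.199, -0.98, -0.001], [-0.001, 0.001, -1.0]]
ft_force: [0.6, 0.4, -1.5]
opening: 0.335
gripper_force: 49.6
```

Run:
```python
from h import *
from station import ctrl
s=ctrl.state(); print(s['q'],s['opening'],s['gripper_force'],s['ft_force'])
m=go(vert([.38,.1,.36],1.38),16)
```

```text
[-0.2548 -0.0011 -0.269   1.3039 -0.0013  3.0869] 0.3353471709848873 49.572688937187195 [ 0.6115  0.4    -1.5261]
16 rows travel [ 0.349 -0.601  0.148] dr [ 0.      0.0001 -0.1257] turn/row deg 5.66
```

Emit:
step_arm --commands '[{"grip": 1, "travel": [0.35, -0.6, 0.148], "dr": [0, 0, -0.126]}, {"grip": 1, "travel": [0.35, -0.6, 0.148], "dr": [0, 0, -0.126]}, {"grip": 1, "travel": [0.35, -0.6, 0.148], "dr": [0, 0, -0.126]}, {"grip": 1, "travel": [0.35, -0.6, 0.148], "dr": [0, 0, -0.126]}, {"grip": 1, "travel": [0.35, -0.6, 0.148], "dr": [0, 0, -0.126]}, {"grip": 1, "travel": [0.35, -0.6, 0.148], "dr": [0, 0, -0.126]}, {"grip": 1, "travel": [0.35, -0.6, 0.148], "dr": [0, 0, -0.126]}, {"grip": 1, "travel": [0.35, -0.6, 0.148], "dr": [0, 0, -0.126]}]'

```text
t: 6.2
tool_pos: [0.4237, 0.0009, 0.3824]
ee_rot: [[0.828, 0.561, 0.002], [0.561, -0.828, -0.002], [0.0, 0.002, -1.0]]
ft_force: [0.4, -0.3, -1.4]
opening: 0.337
gripper_force: 49.7
```

Emit:
step_arm --commands '[{"grip": 1, "travel": [0.35, -0.6, 0.148], "dr": [0, 0, -0.126]}, {"grip": 1, "travel": [0.35, -0.6, 0.148], "dr": [0, 0, -0.126]}, {"grip": 1, "travel": [0.35, -0.6, 0.148], "dr": [0, 0, -0.126]}, {"grip": 1, "travel": [0.35, -0.6, 0.148], "dr": [0, 0, -0.126]}, {"grip": 1, "travel": [0.35, -0.6, 0.148], "dr": [0, 0, -0.126]}, {"grip": 1, "travel": [0.35, -0.6, 0.148], "dr": [0, 0, -0.126]}, {"grip": 1, "travel": [0.35, -0.6, 0.148], "dr": [0, 0, -0.126]}, {"grip": 1, "travel": [0.35, -0.6, 0.148], "dr": [0, 0, -0.126]}]'

```text
t: 6.87
tool_pos: [0.3801, 0.1001, 0.3585]
ee_rot: [[0.182, 0.983, 0.002], [0.983, -0.182, -0.002], [-0.001, 0.002, -1.0]]
ft_force: [0.2, -0.5, -1.6]
opening: 0.333
gripper_force: 49.6
```

Run:
```python
from h import *
from station import ctrl
s=ctrl.state(); print(s['q'],s['opening'],s['gripper_force'],s['ft_force'])
m=go(traypose(0,.085,.12,np.pi),16)
```

```text
[ 0.2581  0.0086 -0.384   1.1769 -0.0019  2.012 ] 0.3332967726067021 49.601980447769165 [ 0.1645 -0.5125 -1.6457]
16 rows travel [0.429 0.797 0.261] dr [ 0.0001  0.0002 -0.1253] turn/row deg 5.64
```

Emit:
step_arm --commands '[{"grip": 1, "travel": [0.43, 0.797, 0.26], "dr": [0, 0, -0.125]}, {"grip": 1, "travel": [0.43, 0.797, 0.26], "dr": [0, 0, -0.125]}, {"grip": 1, "travel": [0.43, 0.797, 0.26], "dr": [0, 0, -0.125]}, {"grip": 1, "travel": [0.43, 0.797, 0.26], "dr": [0, 0, -0.125]}, {"grip": 1, "travel": [0.43, 0.797, 0.26], "dr": [0, 0, -0.125]}, {"grip": 1, "travel": [0.43, 0.797, 0.26], "dr": [0, 0, -0.125]}, {"grip": 1, "travel": [0.43, 0.797, 0.26], "dr": [0, 0, -0.125]}, {"grip": 1, "travel": [0.43, 0.797, 0.26], "dr": [0, 0, -0.125]}]'

```text
t: 7.53
tool_pos: [0.4937, 0.1855, 0.3167]
ee_rot: [[-0.566, 0.824, 0.002], [0.824, 0.566, -0.002], [-0.002, 0.0, -1.0]]
ft_force: [0.7, -0.2, -1.8]
opening: 0.335
gripper_force: 49.8
```

Emit:
step_arm --commands '[{"grip": 1, "travel": [0.43, 0.797, 0.26], "dr": [0, 0, -0.125]}, {"grip": 1, "travel": [0.43, 0.797, 0.26], "dr": [0, 0, -0.125]}, {"grip": 1, "travel": [0.43, 0.797, 0.26], "dr": [0, 0, -0.125]}, {"grip": 1, "travel": [0.43, 0.797, 0.26], "dr": [0, 0, -0.125]}, {"grip": 1, "travel": [0.43, 0.797, 0.26], "dr": [0, 0, -0.125]}, {"grip": 1, "travel": [0.43, 0.797, 0.26], "dr": [0, 0, -0.125]}, {"grip": 1, "travel": [0.43, 0.797, 0.26], "dr": [0, 0, -0.125]}, {"grip": 1, "travel": [0.43, 0.797, 0.26], "dr": [0, 0, -0.125]}]'

```text
t: 8.2
tool_pos: [0.5122, 0.3257, 0.2749]
ee_rot: [[-0.983, 0.182, 0.002], [0.182, 0.983, -0.002], [-0.002, -0.001, -1.0]]
ft_force: [0.9, -0.0, -1.9]
opening: 0.332
gripper_force: 49.8
```

Run:
```python
from h import *
from station import ctrl
import cv2
ctrl.camera('top')
s=ctrl.state();print(s['q'])
c=ctrl.camera('wrist'); cv2.imwrite('pics/w3.png',c['image'][:,:,::-1])
np.savez('w3.npz',p=s['tool_pos'],R=s['ee_rot'],T=c['T_tool_cam'],k=[c['vfov'],c['cx'],c['cy']])
```

```text
[ 0.5709  0.4852  0.0183  1.1042 -0.0011  0.7448]
```

View pics/w3.png

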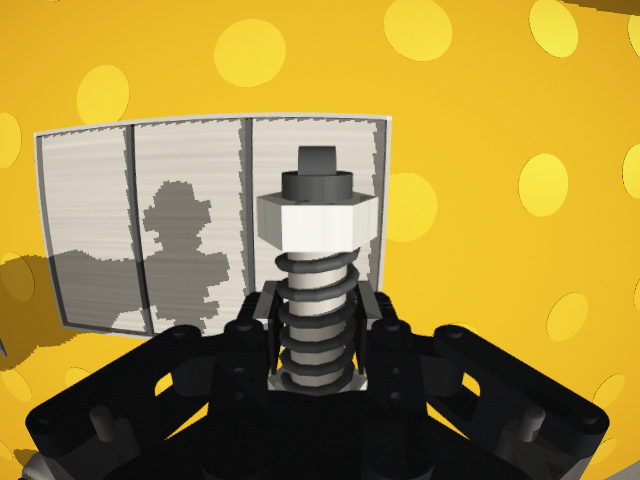

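The wrist view shows damper c held with its flat up above lane 2. The tray's near rim corners are at (35,134) and (391,117), the far corner at (62,327), and the rib tops at (130,124) and (249,119).

Run:
```python
from h import *
d=np.load('w3.npz'); 
obs=np.array([[35,134],[391,117],[62,327],[130,125],[249,119]])
h=np.array([[-.082,-.1325,.01],[-.082,.1325,.01],[.082,-.1325,.01],[-.0795,-.0425,.008],[-.0795,.0425,.008]])
def f(p):
    R,t=pose(*p); return (wproj(h@R.T+t,d['p'],d['R'],d['T'],d['k'])-obs).ravel()
r=least_squares(f,TRAY); print(r.x,r.fun.reshape(-1,2)); print(f(TRAY).reshape(-1,2))
R,t=pose(*r.x); print('lane2 centre px',wproj(np.array([[-.08,.085,.003],[0,.085,.021]])@R.T+t,d['p'],d['R'],d['T'],d['k']))
for tr in (TRAY,list(r.x)):
  go(traypose(0,.085,.021,np.pi,tr),8); go(traypose(0,.085,.04,np.pi,tr),8)
```

```text
[ 0.4948  0.2432 -0.1926] [[-1.1425 -0.5519]
 [ 1.2102  0.3387]
 [-0.0234  0.829 ]
 [-0.7836  0.129 ]
 [-0.085  -0.4768]]
[[-2.6413  2.3914]
 [-1.6271 -2.2349]
 [ 0.887   3.0019]
 [-3.0037  1.5941]
 [-2.9045 -0.8739]]
lane2 centre px [[316.3448 118.1146]
 [313.9284 246.9385]]
8 rows travel [ 0.008 -0.005  0.614] dr [-0.0003  0.0001 -0.0006] turn/row deg 0.03
8 rows travel [ 0.008 -0.005  0.495] dr [-0.0003  0.0001 -0.0006] turn/row deg 0.03
8 rows travel [ 0.002 -0.001  0.614] dr [-0.0003  0.0001  0.0016] turn/row deg 0.07
8 rows travel [ 0.002 -0.001  0.495] dr [-0.0003  0.0001  0.0016] turn/row deg 0.07
```

Emit:
step_arm --commands '[{"grip": 1, "travel": [0, 0, 0.5], "dr": [0, 0, 0.001]}, {"grip": 1, "travel": [0, 0, 0.6], "dr": [0, 0, 0.001]}, {"grip": 1, "travel": [0, 0, 0.7], "dr": [0, 0, 0.001]}, {"grip": 1, "travel": [0, 0, 0.7], "dr": [0, 0, 0.001]}, {"grip": 1, "travel": [0, 0, 0.6], "dr": [0, 0, 0.001]}, {"grip": 1, "travel": [0, 0, 0.6], "dr": [0, 0, 0.001]}, {"grip": 1, "travel": [0, 0, 0.4], "dr": [0, 0, 0.001]}, {"grip": 1, "travel": [0, 0, 0.2], "dr": [0, 0, 0.001]}]'

```text
t: 8.97
tool_pos: [0.5122, 0.3238, 0.1879]
ee_rot: [[-0.981, 0.195, 0.0], [0.195, 0.981, -0.003], [-0.001, -0.002, -1.0]]
ft_force: [0.3, -0.1, -1.3]
opening: 0.332
gripper_force: 49.8
```

Emit:
step_arm --commands '[{"grip": 1, "travel": [0, 0, 0], "dr": [0, 0, 0]}, {"grip": 1, "travel": [0, 0, 0], "dr": [0, 0, 0]}, {"grip": 1, "travel": [0, 0, 0.04], "dr": [0, 0, 0]}, {"grip": 1, "travel": [0, 0, 0.04], "dr": [0, 0, 0]}, {"grip": 1, "travel": [0, 0, 0.04], "dr": [0, 0, 0]}, {"grip": 1, "travel": [0, 0, 0.04], "dr": [0, 0, 0]}, {"grip": 1, "travel": [0, 0, 0.04], "dr": [0, 0, 0]}, {"grip": 1, "travel": [0, 0, 0], "dr": [0, 0, 0]}]'

```text
t: 9.63
tool_pos: [0.5123, 0.3248, 0.185]
ee_rot: [[-0.981, 0.193, 0.001], [0.193, 0.981, -0.002], [-0.002, -0.001, -1.0]]
ft_force: [0.2, -0.2, -1.1]
opening: 0.336
gripper_force: 49.8
```

Emit:
step_arm --commands '[{"grip": 1, "travel": [0, 0, 0.03], "dr": [0, 0, 0]}, {"grip": 1, "travel": [0, 0, 0.03], "dr": [0, 0, 0]}, {"grip": 1, "travel": [0, 0, 0.03], "dr": [0, 0, 0]}, {"grip": 1, "travel": [0, 0, 0.02], "dr": [0, 0, 0]}, {"grip": 1, "travel": [0, 0, 0.02], "dr": [0, 0, 0]}, {"grip": 1, "travel": [0, 0, 0.02], "dr": [0, 0, 0]}, {"grip": 1, "travel": [0, 0, 0], "dr": [0, 0, 0]}, {"grip": 1, "travel": [0, 0, 0], "dr": [0, 0, 0]}]'

```text
t: 10.3
tool_pos: [0.5124, 0.3248, 0.1821]
ee_rot: [[-0.981, 0.193, 0.001], [0.193, 0.981, -0.002], [-0.002, -0.001, -1.0]]
ft_force: [0.0, -0.2, -2.2]
opening: 0.334
gripper_force: 49.8
```

Emit:
step_arm --commands '[{"grip": 1, "travel": [0, 0, 0.02], "dr": [0, 0, 0]}, {"grip": 1, "travel": [0, 0, 0.02], "dr": [0, 0, 0]}, {"grip": 1, "travel": [0, 0, 0.02], "dr": [0, 0, 0]}, {"grip": 1, "travel": [0, 0, 0.02], "dr": [0, 0, 0]}, {"grip": 1, "travel": [0, 0, 0], "dr": [0, 0, 0]}, {"grip": 1, "travel": [0, 0, 0], "dr": [0, 0, 0]}, {"grip": 1, "travel": [0, 0, 0], "dr": [0, 0, 0]}, {"grip": 1, "travel": [0, 0, 0], "dr": [0, 0, 0]}]'

```text
t: 10.97
tool_pos: [0.5124, 0.3248, 0.1805]
ee_rot: [[-0.981, 0.193, 0.002], [0.193, 0.981, -0.002], [-0.002, -0.001, -1.0]]
ft_force: [0.7, 0.1, -2.8]
opening: 0.337
gripper_force: 49.8
```

Emit:
step_arm --commands '[{"grip": 1, "travel": [0, 0, 0.02], "dr": [0, 0, 0]}, {"grip": 1, "travel": [0, 0, 0.02], "dr": [0, 0, 0]}, {"grip": 1, "travel": [0, 0, 0.02], "dr": [0, 0, 0]}, {"grip": 1, "travel": [0, 0, 0.02], "dr": [0, 0, 0]}, {"grip": 1, "travel": [0, 0, 0.02], "dr": [0, 0, 0]}, {"grip": 1, "travel": [0, 0, 0], "dr": [0, 0, 0]}, {"grip": 1, "travel": [0, 0, 0], "dr": [0, 0, 0]}, {"grip": 1, "travel": [0, 0, 0], "dr": [0, 0, 0]}]'

```text
t: 11.63
tool_pos: [0.5124, 0.3248, 0.1785]
ee_rot: [[-0.981, 0.193, 0.001], [0.193, 0.981, -0.002], [-0.002, -0.001, -1.0]]
ft_force: [0.3, -1.0, -2.6]
opening: 0.336
gripper_force: 49.8
```

Emit:
step_arm --commands '[{"grip": 1, "travel": [0, 0, 0.02], "dr": [0, 0, 0]}, {"grip": 1, "travel": [0, 0, 0.02], "dr": [0, 0, 0]}, {"grip": 1, "travel": [0, 0, 0.02], "dr": [0, 0, 0]}, {"grip": 1, "travel": [0, 0, 0.02], "dr": [0, 0, 0]}, {"grip": 1, "travel": [0, 0, 0], "dr": [0, 0, 0]}, {"grip": 1, "travel": [0, 0, 0], "dr": [0, 0, 0]}, {"grip": 1, "travel": [0, 0, 0], "dr": [0, 0, 0]}, {"grip": 1, "travel": [0, 0, 0], "dr": [0, 0, 0]}]'

```text
t: 12.3
tool_pos: [0.5124, 0.3248, 0.1769]
ee_rot: [[-0.981, 0.193, 0.002], [0.193, 0.981, -0.002], [-0.002, -0.001, -1.0]]
ft_force: [1.9, 0.0, -0.7]
opening: 0.336
gripper_force: 49.8
```

Run:
```python
from station import ctrl
import cv2
s=ctrl.state(); print(s['ft_force'],s['torque'])
c=ctrl.camera('wrist'); cv2.imwrite('pics/w4.png',c['image'][:,:,::-1])
```

```text
[ 1.87090049  0.03461313 -0.7499147 ] [-0.00525519 -0.00951214  0.03560656]
```

View pics/w4.png

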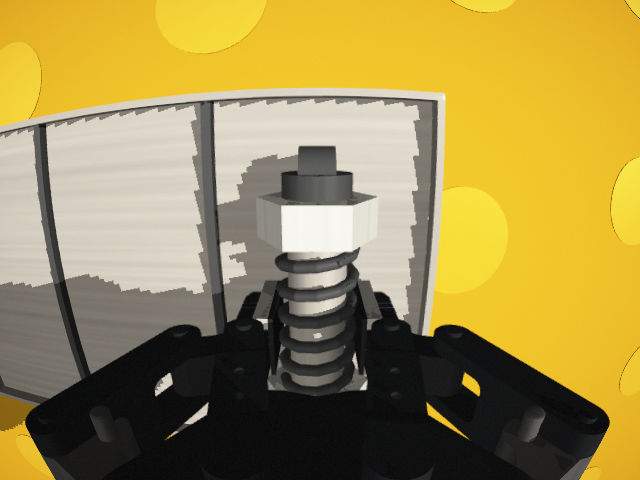

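The damper is centred in lane 2 (rib at x≈210, rim at x≈437, damper at 317), and contact is just starting.

Emit:
step_arm --commands '[{"grip": 1, "travel": [0, 0, 0.02], "dr": [0, 0, 0]}, {"grip": 1, "travel": [0, 0, 0], "dr": [0, 0, 0]}, {"grip": 1, "travel": [0, 0, 0.02], "dr": [0, 0, 0]}, {"grip": 1, "travel": [0, 0, 0], "dr": [0, 0, 0]}, {"grip": 1, "travel": [0, 0, 0], "dr": [0, 0, 0]}, {"grip": 1, "travel": [0, 0, 0], "dr": [0, 0, 0]}, {"grip": 1, "travel": [0, 0, 0], "dr": [0, 0, 0]}, {"grip": 1, "travel": [0, 0, 0], "dr": [0, 0, 0]}]'

```text
t: 13.02
tool_pos: [0.5124, 0.3248, 0.1762]
ee_rot: [[-0.981, 0.193, 0.002], [0.193, 0.981, -0.002], [-0.002, -0.001, -1.0]]
ft_force: [-1.0, -0.7, 3.1]
opening: 0.333
gripper_force: 52.9
```

Emit:
step_arm --commands '[{"grip": 0.62, "travel": [0, 0, 0], "dr": [0, 0, 0]}, {"grip": 0.58, "travel": [0, 0, 0], "dr": [0, 0, 0]}, {"grip": 0.54, "travel": [0, 0, 0], "dr": [0, 0, 0]}, {"grip": 0.5, "travel": [0, 0, 0], "dr": [0, 0, 0]}, {"grip": 0.5, "travel": [0, 0, 0], "dr": [0, 0, 0]}, {"grip": 0.5, "travel": [0, 0, -0.1], "dr": [0, 0, 0]}, {"grip": 0.5, "travel": [0, 0, -0.2], "dr": [0, 0, 0]}, {"grip": 0.5, "travel": [0, 0, -0.4], "dr": [0, 0, 0]}]'

```text
t: 13.68
tool_pos: [0.5121, 0.3246, 0.1899]
ee_rot: [[-0.981, 0.193, 0.0], [0.193, 0.981, -0.002], [-0.001, -0.002, -1.0]]
ft_force: [-0.2, 0.4, -0.4]
opening: 0.501
gripper_force: 0.0
```

Emit:
step_arm --commands '[{"grip": 0.5, "travel": [0, 0, -0.6], "dr": [0, 0, 0]}, {"grip": 0.5, "travel": [0, 0, -0.8], "dr": [0, 0, 0]}, {"grip": 0.5, "travel": [0, 0, -0.9], "dr": [0, 0, 0]}, {"grip": 0.4, "travel": [0, 0, -0.9], "dr": [0, 0, 0]}, {"grip": 0.3, "travel": [0, 0, -0.9], "dr": [0, 0, 0]}, {"grip": 0.3, "travel": [0, 0, -0.9], "dr": [0, 0, 0]}, {"grip": 0.3, "travel": [0, 0, -0.7], "dr": [0, 0, 0]}, {"grip": 0.3, "travel": [0, 0, -0.3], "dr": [0, 0, 0]}]'

```text
t: 14.35
tool_pos: [0.5125, 0.3252, 0.313]
ee_rot: [[-0.981, 0.193, 0.004], [0.193, 0.981, 0.0], [-0.004, 0.001, -1.0]]
ft_force: [0.5, 0.1, 0.4]
opening: 0.7
gripper_force: 0.0
```

```bash
sed -i 's/TRAY=\[.*/TRAY=[.4948,.2430,-.190]/' h.py
cat >> h.py <<'E'
def back(key,fr=None,n=.029):
    m=go(vert([.40,.09,.36],1.38),16,fr=fr)
    q=rackpose(SD,YD[key],.14)
    b=go(vert(q[0]+[0,0,.06],-.26),16,fr=m)
    a=go(q,8,fr=b); e=go(rackpose(SD,YD[key],n),8,fr=a); print(e[0])
E
python3 - <<'E'
from h import *
from station import ctrl
import cv2
s=ctrl.state(); print(s['tool_pos'],s['q'])
back('b')
c=ctrl.camera('wrist'); cv2.imwrite('pics/w5.png',c['image'][:,:,::-1])
E
```

```text
[0.5125 0.3252 0.313 ] [ 0.566   0.4611  0.082   1.1881 -0.0022  0.7603]
16 rows travel [-0.42  -0.8   -0.147] dr [0.0003 0.0002 0.1247] turn/row deg 5.61
16 rows travel [-0.761  0.763 -0.011] dr [0.     0.     0.1305] turn/row deg 5.87
8 rows travel [-0.101 -0.001  0.367] dr [-0.0011  0.0972  0.0035] turn/row deg 4.38
8 rows travel [-0.    -0.     0.694] dr [0. 0. 0.] turn/row deg 0.00
[ 0.4081 -0.2308  0.2125]
```

View pics/w5.png

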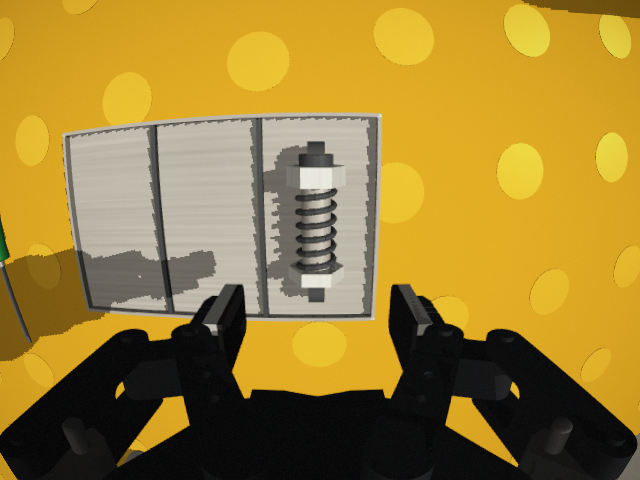

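Damper c lies flat, centred and parallel in lane 2 (x≈317, between 262 and 375). Back for b.

Emit:
step_arm --commands '[{"grip": 0.3, "travel": [-0.42, -0.8, -0.147], "dr": [0, 0, 0.125]}, {"grip": 0.3, "travel": [-0.42, -0.8, -0.147], "dr": [0, 0, 0.125]}, {"grip": 0.3, "travel": [-0.42, -0.8, -0.147], "dr": [0, 0, 0.125]}, {"grip": 0.3, "travel": [-0.42, -0.8, -0.147], "dr": [0, 0, 0.125]}, {"grip": 0.3, "travel": [-0.42, -0.8, -0.147], "dr": [0, 0, 0.125]}, {"grip": 0.3, "travel": [-0.42, -0.8, -0.147], "dr": [0, 0, 0.125]}, {"grip": 0.3, "travel": [-0.42, -0.8, -0.147], "dr": [0, 0, 0.125]}, {"grip": 0.3, "travel": [-0.42, -0.8, -0.147], "dr": [0, 0, 0.125]}]'

```text
t: 15.07
tool_pos: [0.5042, 0.1833, 0.3333]
ee_rot: [[-0.553, 0.833, 0.001], [0.833, 0.553, -0.002], [-0.002, -0.001, -1.0]]
ft_force: [-0.1, -0.1, -0.6]
opening: 0.698
gripper_force: 0.0
```

Emit:
step_arm --commands '[{"grip": 0.3, "travel": [-0.42, -0.8, -0.147], "dr": [0, 0, 0.125]}, {"grip": 0.3, "travel": [-0.42, -0.8, -0.147], "dr": [0, 0, 0.125]}, {"grip": 0.3, "travel": [-0.42, -0.8, -0.147], "dr": [0, 0, 0.125]}, {"grip": 0.3, "travel": [-0.42, -0.8, -0.147], "dr": [0, 0, 0.125]}, {"grip": 0.3, "travel": [-0.42, -0.8, -0.147], "dr": [0, 0, 0.125]}, {"grip": 0.3, "travel": [-0.42, -0.8, -0.147], "dr": [0, 0, 0.125]}, {"grip": 0.3, "travel": [-0.42, -0.8, -0.147], "dr": [0, 0, 0.125]}, {"grip": 0.3, "travel": [-0.42, -0.8, -0.147], "dr": [0, 0, 0.125]}]'

```text
t: 15.73
tool_pos: [0.3986, 0.0896, 0.3569]
ee_rot: [[0.198, 0.98, 0.001], [0.98, -0.198, -0.002], [-0.002, 0.001, -1.0]]
ft_force: [-0.7, 0.4, -0.7]
opening: 0.699
gripper_force: 0.0
```

Emit:
step_arm --commands '[{"grip": 0.3, "travel": [-0.76, 0.76, -0.01], "dr": [0, 0, 0.13]}, {"grip": 0.3, "travel": [-0.76, 0.76, -0.01], "dr": [0, 0, 0.13]}, {"grip": 0.3, "travel": [-0.76, 0.76, -0.01], "dr": [0, 0, 0.13]}, {"grip": 0.3, "travel": [-0.76, 0.76, -0.01], "dr": [0, 0, 0.13]}, {"grip": 0.3, "travel": [-0.76, 0.76, -0.01], "dr": [0, 0, 0.13]}, {"grip": 0.3, "travel": [-0.76, 0.76, -0.01], "dr": [0, 0, 0.13]}, {"grip": 0.3, "travel": [-0.76, 0.76, -0.01], "dr": [0, 0, 0.13]}, {"grip": 0.3, "travel": [-0.76, 0.76, -0.01], "dr": [0, 0, 0.13]}]'

```text
t: 16.4
tool_pos: [0.4382, -0.0736, 0.3587]
ee_rot: [[0.85, 0.527, 0.001], [0.527, -0.85, -0.002], [-0.0, 0.002, -1.0]]
ft_force: [-0.1, -0.1, -0.4]
opening: 0.697
gripper_force: 0.0
```

Emit:
step_arm --commands '[{"grip": 0.3, "travel": [-0.76, 0.76, -0.01], "dr": [0, 0, 0.13]}, {"grip": 0.3, "travel": [-0.76, 0.76, -0.01], "dr": [0, 0, 0.13]}, {"grip": 0.3, "travel": [-0.76, 0.76, -0.01], "dr": [0, 0, 0.13]}, {"grip": 0.3, "travel": [-0.76, 0.76, -0.01], "dr": [0, 0, 0.13]}, {"grip": 0.3, "travel": [-0.76, 0.76, -0.01], "dr": [0, 0, 0.13]}, {"grip": 0.3, "travel": [-0.76, 0.76, -0.01], "dr": [0, 0, 0.13]}, {"grip": 0.3, "travel": [-0.76, 0.76, -0.01], "dr": [0, 0, 0.13]}, {"grip": 0.3, "travel": [-0.76, 0.76, -0.01], "dr": [0, 0, 0.13]}]'

```text
t: 17.07
tool_pos: [0.3453, -0.2128, 0.3604]
ee_rot: [[0.966, -0.259, 0.001], [-0.259, -0.966, -0.001], [0.001, 0.001, -1.0]]
ft_force: [-0.7, -0.7, -1.0]
opening: 0.699
gripper_force: 0.0
```

Run:
```python
from h import *
from station import ctrl
s=ctrl.state(); print(s['tool_pos'],s['q'])
a=go(rackpose(SD,YD['b'],.13),8); go(rackpose(SD,YD['b'],.029),8,fr=a)
```

```text
[ 0.3453 -0.2128  0.3604] [-0.5522  0.0333 -0.3537  1.1824 -0.0007  2.8517]
8 rows travel [-0.064 -0.002  0.412] dr [-0.0008  0.097   0.0032] turn/row deg 4.37
8 rows travel [ 0.    -0.     0.631] dr [0. 0. 0.] turn/row deg 0.00
```

Emit:
step_arm --commands '[{"grip": 0.3, "travel": [-0.064, -0.002, 0.412], "dr": [-0.001, 0.097, 0.003]}, {"grip": 0.3, "travel": [-0.064, -0.002, 0.412], "dr": [-0.001, 0.097, 0.003]}, {"grip": 0.3, "travel": [-0.064, -0.002, 0.412], "dr": [-0.001, 0.097, 0.003]}, {"grip": 0.3, "travel": [-0.064, -0.002, 0.412], "dr": [-0.001, 0.097, 0.003]}, {"grip": 0.3, "travel": [-0.064, -0.002, 0.412], "dr": [-0.001, 0.097, 0.003]}, {"grip": 0.3, "travel": [-0.064, -0.002, 0.412], "dr": [-0.001, 0.097, 0.003]}, {"grip": 0.3, "travel": [-0.064, -0.002, 0.412], "dr": [-0.001, 0.097, 0.003]}, {"grip": 0.3, "travel": [-0.064, -0.002, 0.412], "dr": [-0.001, 0.097, 0.003]}]'

```text
t: 17.73
tool_pos: [0.353, -0.2137, 0.2952]
ee_rot: [[0.786, -0.273, 0.555], [-0.222, -0.962, -0.159], [0.577, 0.001, -0.817]]
ft_force: [1.7, -1.4, -0.5]
opening: 0.696
gripper_force: 0.0
```

Emit:
step_arm --commands '[{"grip": 0.3, "travel": [0, 0, 0.6], "dr": [0, 0, 0]}, {"grip": 0.3, "travel": [0, 0, 0.8], "dr": [0, 0, 0]}, {"grip": 0.3, "travel": [0, 0, 0.8], "dr": [0, 0, 0]}, {"grip": 0.3, "travel": [0, 0, 0.7], "dr": [0, 0, 0]}, {"grip": 0.3, "travel": [0, 0, 0.6], "dr": [0, 0, 0]}, {"grip": 0.3, "travel": [0, 0, 0], "dr": [0, 0, 0]}, {"grip": 0.3, "travel": [0, 0, 0], "dr": [0, 0, 0]}, {"grip": 0.3, "travel": [0, 0, 0], "dr": [0, 0, 0]}]'

```text
t: 18.4
tool_pos: [0.3917, -0.225, 0.2386]
ee_rot: [[0.788, -0.273, 0.552], [-0.223, -0.962, -0.158], [0.574, 0.001, -0.819]]
ft_force: [-0.5, 0.9, -0.0]
opening: 0.697
gripper_force: 0.0
```

Run:
```python
from h import *
from station import ctrl
s=ctrl.state(); print(s['tool_pos'],s['q'])
go(rackpose(SD,YD['b'],.029),4)
```

```text
[ 0.3917 -0.225   0.2386] [-0.5739 -0.0174 -0.8897  0.108   0.1676  2.8951]
4 rows travel [-0.009  0.013  0.392] dr [-0.0007 -0.0001  0.0018] turn/row deg 0.09
```

Emit:
step_arm --commands '[{"grip": 0.3, "travel": [-0.01, 0.013, 0.4], "dr": [-0.001, 0, 0.002]}, {"grip": 0.3, "travel": [-0.01, 0.013, 0.4], "dr": [-0.001, 0, 0.002]}, {"grip": 0.3, "travel": [-0.01, 0.013, 0.4], "dr": [-0.001, 0, 0.002]}, {"grip": 0.3, "travel": [0, 0.013, 0.35], "dr": [0, 0, 0.002]}, {"grip": 0.3, "travel": [0, 0, 0], "dr": [0, 0, 0]}, {"grip": 0.4, "travel": [0, 0, 0], "dr": [0, 0, 0]}, {"grip": 0.5, "travel": [0, 0, 0], "dr": [0, 0, 0]}, {"grip": 0.6, "travel": [0, 0, 0], "dr": [0, 0, 0]}]'

```text
t: 19.07
tool_pos: [0.4083, -0.2309, 0.2128]
ee_rot: [[0.786, -0.28, 0.551], [-0.229, -0.96, -0.16], [0.574, -0.0, -0.819]]
ft_force: [0.4, -1.6, 0.4]
opening: 0.404
gripper_force: 0.0
```

Emit:
step_arm --commands '[{"grip": 0.7, "travel": [0, 0, 0], "dr": [0, 0, 0]}, {"grip": 0.8, "travel": [0, 0, 0], "dr": [0, 0, 0]}, {"grip": 1, "travel": [0, 0, 0], "dr": [0, 0, 0]}, {"grip": 1, "travel": [0, 0, 0], "dr": [0, 0, 0]}, {"grip": 1, "travel": [0, 0, 0], "dr": [0, 0, 0]}, {"grip": 1, "travel": [0, 0, 0], "dr": [0, 0, 0]}, {"grip": 1, "travel": [0, 0, 0], "dr": [0, 0, 0]}, {"grip": 1, "travel": [0, 0, 0], "dr": [0, 0, 0]}]'

```text
t: 19.73
tool_pos: [0.4082, -0.2309, 0.213]
ee_rot: [[0.786, -0.28, 0.552], [-0.229, -0.96, -0.16], [0.574, -0.0, -0.819]]
ft_force: [-4.3, 2.5, 5.3]
opening: 0.337
gripper_force: 48.7
```

Run:
```python
from h import *
transport('b',0)
```

```text
8 rows travel [-0.002 -0.    -0.566] dr [ 0.0001 -0.0002 -0.0001] turn/row deg 0.01
8 rows travel [ 0.213 -0.176 -0.733] dr [ 0.004  -0.0972 -0.0127] turn/row deg 4.41
16 rows travel [ 0.577 -0.813  0.147] dr [-0.     -0.     -0.1257] turn/row deg 5.66
16 rows travel [0.217 0.598 0.328] dr [-0.     -0.     -0.1251] turn/row deg 5.63
8 rows travel [-0.     0.     0.438] dr [0. 0. 0.] turn/row deg 0.00
```

Emit:
step_arm --commands '[{"grip": 1, "travel": [0, 0, -0.2], "dr": [0, 0, 0]}, {"grip": 1, "travel": [0, 0, -0.5], "dr": [0, 0, 0]}, {"grip": 1, "travel": [0, 0, -0.6], "dr": [0, 0, 0]}, {"grip": 1, "travel": [0, 0, -0.6], "dr": [0, 0, 0]}, {"grip": 1, "travel": [0, 0, -0.7], "dr": [0, 0, 0]}, {"grip": 1, "travel": [0, 0, -0.7], "dr": [0, 0, 0]}, {"grip": 1, "travel": [0, 0, -0.7], "dr": [0, 0, 0]}, {"grip": 1, "travel": [0, 0, -0.6], "dr": [0, 0, 0]}]'

```text
t: 20.4
tool_pos: [0.3568, -0.2158, 0.2888]
ee_rot: [[0.786, -0.28, 0.551], [-0.229, -0.96, -0.16], [0.574, -0.0, -0.819]]
ft_force: [0.9, 0.5, -1.8]
opening: 0.329
gripper_force: 49.6
```

Emit:
step_arm --commands '[{"grip": 1, "travel": [0.213, -0.176, -0.733], "dr": [0.004, -0.0972, -0.0127]}, {"grip": 1, "travel": [0.213, -0.176, -0.733], "dr": [0.004, -0.0972, -0.0127]}, {"grip": 1, "travel": [0.213, -0.176, -0.733], "dr": [0.004, -0.0972, -0.0127]}, {"grip": 1, "travel": [0.213, -0.176, -0.733], "dr": [0.004, -0.0972, -0.0127]}, {"grip": 1, "travel": [0.213, -0.176, -0.733], "dr": [0.004, -0.0972, -0.0127]}, {"grip": 1, "travel": [0.213, -0.176, -0.733], "dr": [0.004, -0.0972, -0.0127]}, {"grip": 1, "travel": [0.213, -0.176, -0.733], "dr": [0.004, -0.0972, -0.0127]}, {"grip": 1, "travel": [0.213, -0.176, -0.733], "dr": [0.004, -0.0972, -0.0127]}]'

```text
t: 21.07
tool_pos: [0.3571, -0.1857, 0.4094]
ee_rot: [[0.98, -0.199, -0.003], [-0.199, -0.98, 0.0], [-0.003, 0.0, -1.0]]
ft_force: [-0.1, -0.4, -0.9]
opening: 0.332
gripper_force: 49.8
```

Emit:
step_arm --commands '[{"grip": 1, "travel": [0.577, -0.813, 0.147], "dr": [0, 0, -0.1257]}, {"grip": 1, "travel": [0.577, -0.813, 0.147], "dr": [0, 0, -0.1257]}, {"grip": 1, "travel": [0.577, -0.813, 0.147], "dr": [0, 0, -0.1257]}, {"grip": 1, "travel": [0.577, -0.813, 0.147], "dr": [0, 0, -0.1257]}, {"grip": 1, "travel": [0.577, -0.813, 0.147], "dr": [0, 0, -0.1257]}, {"grip": 1, "travel": [0.577, -0.813, 0.147], "dr": [0, 0, -0.1257]}, {"grip": 1, "travel": [0.577, -0.813, 0.147], "dr": [0, 0, -0.1257]}, {"grip": 1, "travel": [0.577, -0.813, 0.147], "dr": [0, 0, -0.1257]}]'

```text
t: 21.73
tool_pos: [0.4284, -0.0467, 0.3845]
ee_rot: [[0.829, 0.559, 0.001], [0.559, -0.829, 0.0], [0.0, 0.0, -1.0]]
ft_force: [-0.1, -0.6, -1.6]
opening: 0.334
gripper_force: 49.9
```

Emit:
step_arm --commands '[{"grip": 1, "travel": [0.577, -0.813, 0.147], "dr": [0, 0, -0.1257]}, {"grip": 1, "travel": [0.577, -0.813, 0.147], "dr": [0, 0, -0.1257]}, {"grip": 1, "travel": [0.577, -0.813, 0.147], "dr": [0, 0, -0.1257]}, {"grip": 1, "travel": [0.577, -0.813, 0.147], "dr": [0, 0, -0.1257]}, {"grip": 1, "travel": [0.577, -0.813, 0.147], "dr": [0, 0, -0.1257]}, {"grip": 1, "travel": [0.577, -0.813, 0.147], "dr": [0, 0, -0.1257]}, {"grip": 1, "travel": [0.577, -0.813, 0.147], "dr": [0, 0, -0.1257]}, {"grip": 1, "travel": [0.577, -0.813, 0.147], "dr": [0, 0, -0.1257]}]'

```text
t: 22.4
tool_pos: [0.3792, 0.1008, 0.361]
ee_rot: [[0.186, 0.983, 0.001], [0.983, -0.186, 0.0], [0.0, 0.001, -1.0]]
ft_force: [0.2, -0.6, -1.1]
opening: 0.331
gripper_force: 49.8
```

Run:
```python
from h import *
go(traypose(0,0,.10,np.pi),16)
```

```text
16 rows travel [0.212 0.599 0.332] dr [ 0.0001  0.     -0.1248] turn/row deg 5.61
```

Emit:
step_arm --commands '[{"grip": 1, "travel": [0.212, 0.6, 0.332], "dr": [0, 0, -0.125]}, {"grip": 1, "travel": [0.212, 0.6, 0.332], "dr": [0, 0, -0.125]}, {"grip": 1, "travel": [0.212, 0.6, 0.332], "dr": [0, 0, -0.125]}, {"grip": 1, "travel": [0.212, 0.6, 0.332], "dr": [0, 0, -0.125]}, {"grip": 1, "travel": [0.212, 0.6, 0.332], "dr": [0, 0, -0.125]}, {"grip": 1, "travel": [0.212, 0.6, 0.332], "dr": [0, 0, -0.125]}, {"grip": 1, "travel": [0.212, 0.6, 0.332], "dr": [0, 0, -0.125]}, {"grip": 1, "travel": [0.212, 0.6, 0.332], "dr": [0, 0, -0.125]}]'

```text
t: 23.07
tool_pos: [0.4677, 0.147, 0.3077]
ee_rot: [[-0.563, 0.827, 0.0], [0.827, 0.563, 0.0], [-0.0, 0.0, -1.0]]
ft_force: [-0.0, 0.3, -1.8]
opening: 0.331
gripper_force: 49.9
```

Emit:
step_arm --commands '[{"grip": 1, "travel": [0.212, 0.6, 0.332], "dr": [0, 0, -0.125]}, {"grip": 1, "travel": [0.212, 0.6, 0.332], "dr": [0, 0, -0.125]}, {"grip": 1, "travel": [0.212, 0.6, 0.332], "dr": [0, 0, -0.125]}, {"grip": 1, "travel": [0.212, 0.6, 0.332], "dr": [0, 0, -0.125]}, {"grip": 1, "travel": [0.212, 0.6, 0.332], "dr": [0, 0, -0.125]}, {"grip": 1, "travel": [0.212, 0.6, 0.332], "dr": [0, 0, -0.125]}, {"grip": 1, "travel": [0.212, 0.6, 0.332], "dr": [0, 0, -0.125]}, {"grip": 1, "travel": [0.212, 0.6, 0.332], "dr": [0, 0, -0.125]}]'

```text
t: 23.73
tool_pos: [0.4962, 0.2423, 0.2546]
ee_rot: [[-0.982, 0.186, 0.0], [0.186, 0.982, 0.0], [-0.0, 0.0, -1.0]]
ft_force: [-0.5, 0.1, -1.3]
opening: 0.331
gripper_force: 49.9
```

Emit:
step_arm --commands '[{"grip": 1, "travel": [0, 0, 0.5], "dr": [0, 0, 0]}, {"grip": 1, "travel": [0, 0, 0.7], "dr": [0, 0, 0]}, {"grip": 1, "travel": [0, 0, 0.7], "dr": [0, 0, 0]}, {"grip": 1, "travel": [0, 0, 0.6], "dr": [0, 0, 0]}, {"grip": 1, "travel": [0, 0, 0.4], "dr": [0, 0, 0]}, {"grip": 1, "travel": [0, 0, 0.2], "dr": [0, 0, 0]}, {"grip": 1, "travel": [0, 0, 0], "dr": [0, 0, 0]}, {"grip": 1, "travel": [0, 0, 0], "dr": [0, 0, 0]}]'

```text
t: 24.4
tool_pos: [0.4964, 0.2417, 0.1931]
ee_rot: [[-0.981, 0.192, 0.001], [0.192, 0.981, 0.0], [-0.001, 0.0, -1.0]]
ft_force: [-0.1, 0.1, -1.8]
opening: 0.334
gripper_force: 50.0
```

Run:
```python
from h import *
go(traypose(0,0,.03,np.pi),4)
```

```text
4 rows travel [0.023 0.012 0.101] dr [ 0.0001  0.0002 -0.0009] turn/row deg 0.04
```

Emit:
step_arm --commands '[{"grip": 1, "travel": [0.03, 0.02, 0.1], "dr": [0, 0, 0]}, {"grip": 1, "travel": [0.03, 0.02, 0.1], "dr": [0, 0, 0]}, {"grip": 1, "travel": [0.03, 0.01, 0.1], "dr": [0, 0, 0]}, {"grip": 1, "travel": [0, 0, 0.08], "dr": [0, 0, 0]}, {"grip": 1, "travel": [0, 0, 0.06], "dr": [0, 0, 0]}, {"grip": 1, "travel": [0, 0, 0.03], "dr": [0, 0, 0]}, {"grip": 1, "travel": [0, 0, 0], "dr": [0, 0, 0]}, {"grip": 1, "travel": [0, 0, 0], "dr": [0, 0, 0]}]'

```text
t: 25.07
tool_pos: [0.4947, 0.2432, 0.1833]
ee_rot: [[-0.982, 0.191, 0.0], [0.191, 0.982, 0.0], [-0.0, 0.0, -1.0]]
ft_force: [0.4, 0.2, -1.2]
opening: 0.33
gripper_force: 50.0
```

Emit:
step_arm --commands '[{"grip": 1, "travel": [0, 0, 0.02], "dr": [0, 0, 0]}, {"grip": 1, "travel": [0, 0, 0.02], "dr": [0, 0, 0]}, {"grip": 1, "travel": [0, 0, 0.02], "dr": [0, 0, 0]}, {"grip": 1, "travel": [0, 0, 0], "dr": [0, 0, 0]}, {"grip": 1, "travel": [0, 0, 0], "dr": [0, 0, 0]}, {"grip": 1, "travel": [0, 0, 0], "dr": [0, 0, 0]}, {"grip": 1, "travel": [0, 0, 0], "dr": [0, 0, 0]}, {"grip": 1, "travel": [0, 0, 0], "dr": [0, 0, 0]}]'

```text
t: 25.73
tool_pos: [0.4947, 0.2432, 0.1821]
ee_rot: [[-0.982, 0.191, 0.0], [0.191, 0.982, 0.0], [-0.0, 0.0, -1.0]]
ft_force: [-0.6, -0.2, -2.5]
opening: 0.333
gripper_force: 50.0
```

Emit:
step_arm --commands '[{"grip": 1, "travel": [0, 0, 0.02], "dr": [0, 0, 0]}, {"grip": 1, "travel": [0, 0, 0.02], "dr": [0, 0, 0]}, {"grip": 1, "travel": [0, 0, 0.02], "dr": [0, 0, 0]}, {"grip": 1, "travel": [0, 0, 0], "dr": [0, 0, 0]}, {"grip": 1, "travel": [0, 0, 0], "dr": [0, 0, 0]}, {"grip": 1, "travel": [0, 0, 0], "dr": [0, 0, 0]}, {"grip": 1, "travel": [0, 0, 0], "dr": [0, 0, 0]}, {"grip": 1, "travel": [0, 0, 0], "dr": [0, 0, 0]}]'

```text
t: 26.4
tool_pos: [0.4947, 0.2432, 0.1811]
ee_rot: [[-0.982, 0.191, 0.001], [0.191, 0.982, 0.0], [-0.0, 0.0, -1.0]]
ft_force: [-1.3, -1.3, 5.8]
opening: 0.334
gripper_force: 50.7
```

Emit:
step_arm --commands '[{"grip": 0.62, "travel": [0, 0, 0], "dr": [0, 0, 0]}, {"grip": 0.58, "travel": [0, 0, 0], "dr": [0, 0, 0]}, {"grip": 0.54, "travel": [0, 0, 0], "dr": [0, 0, 0]}, {"grip": 0.5, "travel": [0, 0, 0], "dr": [0, 0, 0]}, {"grip": 0.5, "travel": [0, 0, 0], "dr": [0, 0, 0]}, {"grip": 0.5, "travel": [0, 0, -0.1], "dr": [0, 0, 0]}, {"grip": 0.5, "travel": [0, 0, -0.2], "dr": [0, 0, 0]}, {"grip": 0.5, "travel": [0, 0, -0.4], "dr": [0, 0, 0]}]'

```text
t: 27.07
tool_pos: [0.4944, 0.2431, 0.1948]
ee_rot: [[-0.982, 0.191, -0.001], [0.191, 0.982, -0.0], [0.001, -0.001, -1.0]]
ft_force: [0.4, 0.0, -0.4]
opening: 0.5
gripper_force: 0.0
```

Emit:
step_arm --commands '[{"grip": 0.5, "travel": [0, 0, -0.6], "dr": [0, 0, 0]}, {"grip": 0.5, "travel": [0, 0, -0.8], "dr": [0, 0, 0]}, {"grip": 0.5, "travel": [0, 0, -0.9], "dr": [0, 0, 0]}, {"grip": 0.4, "travel": [0, 0, -0.9], "dr": [0, 0, 0]}, {"grip": 0.3, "travel": [0, 0, -0.9], "dr": [0, 0, 0]}, {"grip": 0.3, "travel": [0, 0, -0.9], "dr": [0, 0, 0]}, {"grip": 0.3, "travel": [0, 0, -0.7], "dr": [0, 0, 0]}, {"grip": 0.3, "travel": [0, 0, -0.3], "dr": [0, 0, 0]}]'

```text
t: 27.73
tool_pos: [0.495, 0.2434, 0.3177]
ee_rot: [[-0.982, 0.191, 0.003], [0.191, 0.982, 0.001], [-0.003, 0.002, -1.0]]
ft_force: [0.5, 0.1, 1.3]
opening: 0.703
gripper_force: 0.0
```

Run:
```python
from h import *
back('a')
```

```text
16 rows travel [-0.228 -0.582 -0.133] dr [0.0003 0.0001 0.1249] turn/row deg 5.62
16 rows travel [-0.982  0.94  -0.011] dr [0.     0.     0.1305] turn/row deg 5.87
8 rows travel [-0.101 -0.001  0.367] dr [-0.0011  0.0972  0.0035] turn/row deg 4.38
8 rows travel [-0.    -0.     0.694] dr [0. 0. 0.] turn/row deg 0.00
[ 0.3855 -0.3085  0.2125]
```

Emit:
step_arm --commands '[{"grip": 0.3, "travel": [-0.228, -0.582, -0.133], "dr": [0, 0, 0.125]}, {"grip": 0.3, "travel": [-0.228, -0.582, -0.133], "dr": [0, 0, 0.125]}, {"grip": 0.3, "travel": [-0.228, -0.582, -0.133], "dr": [0, 0, 0.125]}, {"grip": 0.3, "travel": [-0.228, -0.582, -0.133], "dr": [0, 0, 0.125]}, {"grip": 0.3, "travel": [-0.228, -0.582, -0.133], "dr": [0, 0, 0.125]}, {"grip": 0.3, "travel": [-0.228, -0.582, -0.133], "dr": [0, 0, 0.125]}, {"grip": 0.3, "travel": [-0.228, -0.582, -0.133], "dr": [0, 0, 0.125]}, {"grip": 0.3, "travel": [-0.228, -0.582, -0.133], "dr": [0, 0, 0.125]}]'

```text
t: 28.4
tool_pos: [0.4786, 0.1463, 0.3362]
ee_rot: [[-0.555, 0.832, 0.0], [0.832, 0.555, -0.0], [-0.0, 0.0, -1.0]]
ft_force: [-0.1, -0.6, 0.3]
opening: 0.702
gripper_force: 0.0
```

Emit:
step_arm --commands '[{"grip": 0.3, "travel": [-0.228, -0.582, -0.133], "dr": [0, 0, 0.125]}, {"grip": 0.3, "travel": [-0.228, -0.582, -0.133], "dr": [0, 0, 0.125]}, {"grip": 0.3, "travel": [-0.228, -0.582, -0.133], "dr": [0, 0, 0.125]}, {"grip": 0.3, "travel": [-0.228, -0.582, -0.133], "dr": [0, 0, 0.125]}, {"grip": 0.3, "travel": [-0.228, -0.582, -0.133], "dr": [0, 0, 0.125]}, {"grip": 0.3, "travel": [-0.228, -0.582, -0.133], "dr": [0, 0, 0.125]}, {"grip": 0.3, "travel": [-0.228, -0.582, -0.133], "dr": [0, 0, 0.125]}, {"grip": 0.3, "travel": [-0.228, -0.582, -0.133], "dr": [0, 0, 0.125]}]'

```text
t: 29.07
tool_pos: [0.399, 0.0897, 0.3575]
ee_rot: [[0.196, 0.981, 0.0], [0.981, -0.196, -0.0], [0.0, 0.0, -1.0]]
ft_force: [0.1, 0.8, 0.2]
opening: 0.695
gripper_force: 0.0
```

Emit:
step_arm --commands '[{"grip": 0.3, "travel": [-0.98, 0.94, -0.01], "dr": [0, 0, 0.13]}, {"grip": 0.3, "travel": [-0.98, 0.94, -0.01], "dr": [0, 0, 0.13]}, {"grip": 0.3, "travel": [-0.98, 0.94, -0.01], "dr": [0, 0, 0.13]}, {"grip": 0.3, "travel": [-0.98, 0.94, -0.01], "dr": [0, 0, 0.13]}, {"grip": 0.3, "travel": [-0.98, 0.94, -0.01], "dr": [0, 0, 0.13]}, {"grip": 0.3, "travel": [-0.98, 0.94, -0.01], "dr": [0, 0, 0.13]}, {"grip": 0.3, "travel": [-0.98, 0.94, -0.01], "dr": [0, 0, 0.13]}, {"grip": 0.3, "travel": [-0.98, 0.94, -0.01], "dr": [0, 0, 0.13]}]'

```text
t: 29.73
tool_pos: [0.4448, -0.1178, 0.359]
ee_rot: [[0.849, 0.529, 0.0], [0.529, -0.849, 0.0], [0.0, 0.0, -1.0]]
ft_force: [0.5, 0.3, -0.3]
opening: 0.698
gripper_force: 0.0
```

Emit:
step_arm --commands '[{"grip": 0.3, "travel": [-0.98, 0.94, -0.01], "dr": [0, 0, 0.13]}, {"grip": 0.3, "travel": [-0.98, 0.94, -0.01], "dr": [0, 0, 0.13]}, {"grip": 0.3, "travel": [-0.98, 0.94, -0.01], "dr": [0, 0, 0.13]}, {"grip": 0.3, "travel": [-0.98, 0.94, -0.01], "dr": [0, 0, 0.13]}, {"grip": 0.3, "travel": [-0.98, 0.94, -0.01], "dr": [0, 0, 0.13]}, {"grip": 0.3, "travel": [-0.98, 0.94, -0.01], "dr": [0, 0, 0.13]}, {"grip": 0.3, "travel": [-0.98, 0.94, -0.01], "dr": [0, 0, 0.13]}, {"grip": 0.3, "travel": [-0.98, 0.94, -0.01], "dr": [0, 0, 0.13]}]'

```text
t: 30.4
tool_pos: [0.3242, -0.2916, 0.3605]
ee_rot: [[0.966, -0.257, 0.0], [-0.257, -0.966, 0.0], [0.0, -0.0, -1.0]]
ft_force: [-0.0, -0.7, -0.3]
opening: 0.705
gripper_force: 0.0
```

Run:
```python
from h import *
from station import ctrl
s=ctrl.state(); print(s['q'],s['joint_velocities'])
a=go(rackpose(SD,YD['a'],.13),8)
```

```text
[-0.7325  0.0958 -0.2859  1.1889  0.0002  2.6691] [-0.7184 -0.1736 -0.1894 -0.0135 -0.0011  0.5051]
8 rows travel [-0.075 -0.006  0.409] dr [-0.0011  0.0972  0.0035] turn/row deg 4.38
```

Emit:
step_arm --commands '[{"grip": 0.3, "travel": [-0.075, -0.006, 0.41], "dr": [-0.001, 0.097, 0.0035]}, {"grip": 0.3, "travel": [-0.075, -0.006, 0.41], "dr": [-0.001, 0.097, 0.0035]}, {"grip": 0.3, "travel": [-0.075, -0.006, 0.41], "dr": [-0.001, 0.097, 0.0035]}, {"grip": 0.3, "travel": [-0.075, -0.006, 0.41], "dr": [-0.001, 0.097, 0.0035]}, {"grip": 0.3, "travel": [-0.075, -0.006, 0.41], "dr": [-0.001, 0.097, 0.0035]}, {"grip": 0.3, "travel": [-0.075, -0.006, 0.41], "dr": [-0.001, 0.097, 0.0035]}, {"grip": 0.3, "travel": [-0.075, -0.006, 0.41], "dr": [-0.001, 0.097, 0.0035]}, {"grip": 0.3, "travel": [-0.075, -0.006, 0.41], "dr": [-0.001, 0.097, 0.0035]}]'

```text
t: 31.07
tool_pos: [0.3306, -0.2911, 0.2951]
ee_rot: [[0.786, -0.274, 0.554], [-0.224, -0.962, -0.157], [0.576, -0.0, -0.818]]
ft_force: [0.2, -0.4, -0.8]
opening: 0.701
gripper_force: 0.0
```

Emit:
step_arm --commands '[{"grip": 0.3, "travel": [0, 0, 0.6], "dr": [0, 0, 0]}, {"grip": 0.3, "travel": [0, 0, 0.8], "dr": [0, 0, 0]}, {"grip": 0.3, "travel": [0, 0, 0.8], "dr": [0, 0, 0]}, {"grip": 0.3, "travel": [0, 0, 0.7], "dr": [0, 0, 0]}, {"grip": 0.3, "travel": [0, 0, 0.6], "dr": [0, 0, 0]}, {"grip": 0.3, "travel": [0, 0, 0], "dr": [0, 0, 0]}, {"grip": 0.3, "travel": [0, 0, 0], "dr": [0, 0, 0]}, {"grip": 0.3, "travel": [0, 0, 0], "dr": [0, 0, 0]}]'

```text
t: 31.73
tool_pos: [0.3692, -0.3022, 0.2382]
ee_rot: [[0.788, -0.274, 0.551], [-0.225, -0.962, -0.156], [0.573, -0.001, -0.82]]
ft_force: [-0.1, -0.6, -0.2]
opening: 0.701
gripper_force: 0.0
```

Run:
```python
from h import *
go(rackpose(SD,YD['a'],.029),4)
```

```text
4 rows travel [-0.006  0.019  0.388] dr [-0.0011  0.0003  0.0012] turn/row deg 0.08
```

Emit:
step_arm --commands '[{"grip": 0.3, "travel": [-0.006, 0.02, 0.4], "dr": [-0.001, 0, 0.0015]}, {"grip": 0.3, "travel": [-0.006, 0.02, 0.4], "dr": [-0.001, 0, 0.0015]}, {"grip": 0.3, "travel": [-0.006, 0.02, 0.4], "dr": [-0.001, 0, 0.0015]}, {"grip": 0.3, "travel": [-0.006, 0.02, 0.35], "dr": [-0.001, 0, 0.0015]}, {"grip": 0.3, "travel": [0, 0, 0], "dr": [0, 0, 0]}, {"grip": 0.4, "travel": [0, 0, 0], "dr": [0, 0, 0]}, {"grip": 0.5, "travel": [0, 0, 0], "dr": [0, 0, 0]}, {"grip": 0.6, "travel": [0, 0, 0], "dr": [0, 0, 0]}]'

```text
t: 32.4
tool_pos: [0.3856, -0.3086, 0.2123]
ee_rot: [[0.787, -0.279, 0.55], [-0.229, -0.96, -0.159], [0.573, -0.001, -0.82]]
ft_force: [-0.7, -1.2, 0.3]
opening: 0.403
gripper_force: 0.0
```

Emit:
step_arm --commands '[{"grip": 0.7, "travel": [0, 0, 0], "dr": [0, 0, 0]}, {"grip": 0.8, "travel": [0, 0, 0], "dr": [0, 0, 0]}, {"grip": 1, "travel": [0, 0, 0], "dr": [0, 0, 0]}, {"grip": 1, "travel": [0, 0, 0], "dr": [0, 0, 0]}, {"grip": 1, "travel": [0, 0, 0], "dr": [0, 0, 0]}, {"grip": 1, "travel": [0, 0, 0], "dr": [0, 0, 0]}, {"grip": 1, "travel": [0, 0, 0], "dr": [0, 0, 0]}, {"grip": 1, "travel": [0, 0, 0], "dr": [0, 0, 0]}]'

```text
t: 33.07
tool_pos: [0.3855, -0.3086, 0.2125]
ee_rot: [[0.787, -0.28, 0.55], [-0.23, -0.96, -0.16], [0.573, -0.001, -0.819]]
ft_force: [-4.4, 2.4, 5.1]
opening: 0.333
gripper_force: 48.7
```

Run:
```python
from h import *
transport('a',-1)
```

```text
8 rows travel [-0.    -0.001 -0.569] dr [-0.      0.0001 -0.0002] turn/row deg 0.01
8 rows travel [ 0.213 -0.176 -0.733] dr [ 0.004  -0.0972 -0.0127] turn/row deg 4.41
16 rows travel [ 0.784 -1.004  0.147] dr [-0.     -0.     -0.1257] turn/row deg 5.66
16 rows travel [-0.001  0.4    0.328] dr [-0.     -0.     -0.1251] turn/row deg 5.63
8 rows travel [-0.     0.     0.438] dr [0. 0. 0.] turn/row deg 0.00
```

Emit:
step_arm --commands '[{"grip": 1, "travel": [0, 0, -0.2], "dr": [0, 0, 0]}, {"grip": 1, "travel": [0, 0, -0.5], "dr": [0, 0, 0]}, {"grip": 1, "travel": [0, 0, -0.6], "dr": [0, 0, 0]}, {"grip": 1, "travel": [0, 0, -0.6], "dr": [0, 0, 0]}, {"grip": 1, "travel": [0, 0, -0.7], "dr": [0, 0, 0]}, {"grip": 1, "travel": [0, 0, -0.7], "dr": [0, 0, 0]}, {"grip": 1, "travel": [0, 0, -0.7], "dr": [0, 0, 0]}, {"grip": 1, "travel": [0, 0, -0.6], "dr": [0, 0, 0]}]'

```text
t: 33.73
tool_pos: [0.3343, -0.2936, 0.2883]
ee_rot: [[0.787, -0.279, 0.55], [-0.229, -0.96, -0.16], [0.573, -0.001, -0.82]]
ft_force: [0.3, 0.4, -1.8]
opening: 0.33
gripper_force: 49.7
```

Emit:
step_arm --commands '[{"grip": 1, "travel": [0.213, -0.176, -0.733], "dr": [0.004, -0.0972, -0.0127]}, {"grip": 1, "travel": [0.213, -0.176, -0.733], "dr": [0.004, -0.0972, -0.0127]}, {"grip": 1, "travel": [0.213, -0.176, -0.733], "dr": [0.004, -0.0972, -0.0127]}, {"grip": 1, "travel": [0.213, -0.176, -0.733], "dr": [0.004, -0.0972, -0.0127]}, {"grip": 1, "travel": [0.213, -0.176, -0.733], "dr": [0.004, -0.0972, -0.0127]}, {"grip": 1, "travel": [0.213, -0.176, -0.733], "dr": [0.004, -0.0972, -0.0127]}, {"grip": 1, "travel": [0.213, -0.176, -0.733], "dr": [0.004, -0.0972, -0.0127]}, {"grip": 1, "travel": [0.213, -0.176, -0.733], "dr": [0.004, -0.0972, -0.0127]}]'

```text
t: 34.4
tool_pos: [0.3347, -0.2636, 0.4089]
ee_rot: [[0.98, -0.199, -0.004], [-0.199, -0.98, 0.001], [-0.004, -0.001, -1.0]]
ft_force: [0.2, -0.3, -1.9]
opening: 0.334
gripper_force: 49.8
```

Emit:
step_arm --commands '[{"grip": 1, "travel": [0.784, -1.0, 0.147], "dr": [0, 0, -0.1257]}, {"grip": 1, "travel": [0.784, -1.0, 0.147], "dr": [0, 0, -0.1257]}, {"grip": 1, "travel": [0.784, -1.0, 0.147], "dr": [0, 0, -0.1257]}, {"grip": 1, "travel": [0.784, -1.0, 0.147], "dr": [0, 0, -0.1257]}, {"grip": 1, "travel": [0.784, -1.0, 0.147], "dr": [0, 0, -0.1257]}, {"grip": 1, "travel": [0.784, -1.0, 0.147], "dr": [0, 0, -0.1257]}, {"grip": 1, "travel": [0.784, -1.0, 0.147], "dr": [0, 0, -0.1257]}, {"grip": 1, "travel": [0.784, -1.0, 0.147], "dr": [0, 0, -0.1257]}]'

```text
t: 35.07
tool_pos: [0.4338, -0.0909, 0.3841]
ee_rot: [[0.829, 0.56, -0.001], [0.56, -0.829, 0.001], [-0.0, -0.001, -1.0]]
ft_force: [-0.2, 0.3, -1.6]
opening: 0.332
gripper_force: 49.9
```

Emit:
step_arm --commands '[{"grip": 1, "travel": [0.784, -1.0, 0.147], "dr": [0, 0, -0.1257]}, {"grip": 1, "travel": [0.784, -1.0, 0.147], "dr": [0, 0, -0.1257]}, {"grip": 1, "travel": [0.784, -1.0, 0.147], "dr": [0, 0, -0.1257]}, {"grip": 1, "travel": [0.784, -1.0, 0.147], "dr": [0, 0, -0.1257]}, {"grip": 1, "travel": [0.784, -1.0, 0.147], "dr": [0, 0, -0.1257]}, {"grip": 1, "travel": [0.784, -1.0, 0.147], "dr": [0, 0, -0.1257]}, {"grip": 1, "travel": [0.784, -1.0, 0.147], "dr": [0, 0, -0.1257]}, {"grip": 1, "travel": [0.784, -1.0, 0.147], "dr": [0, 0, -0.1257]}]'

```text
t: 35.73
tool_pos: [0.38, 0.0999, 0.3609]
ee_rot: [[0.186, 0.983, -0.001], [0.983, -0.186, 0.001], [0.001, -0.001, -1.0]]
ft_force: [0.4, 0.2, -2.4]
opening: 0.333
gripper_force: 49.9
```

Run:
```python
from h import *
go(traypose(0,-.085,.10,np.pi),16)
```

```text
16 rows travel [-0.002  0.4    0.331] dr [ 0.     -0.0001 -0.1248] turn/row deg 5.61
```

Emit:
step_arm --commands '[{"grip": 1, "travel": [0, 0.4, 0.33], "dr": [0, 0, -0.125]}, {"grip": 1, "travel": [0, 0.4, 0.33], "dr": [0, 0, -0.125]}, {"grip": 1, "travel": [0, 0.4, 0.33], "dr": [0, 0, -0.125]}, {"grip": 1, "travel": [0, 0.4, 0.33], "dr": [0, 0, -0.125]}, {"grip": 1, "travel": [0, 0.4, 0.33], "dr": [0, 0, -0.125]}, {"grip": 1, "travel": [0, 0.4, 0.33], "dr": [0, 0, -0.125]}, {"grip": 1, "travel": [0, 0.4, 0.33], "dr": [0, 0, -0.125]}, {"grip": 1, "travel": [0, 0.4, 0.33], "dr": [0, 0, -0.125]}]'

```text
t: 36.4
tool_pos: [0.4426, 0.1083, 0.3079]
ee_rot: [[-0.563, 0.826, -0.001], [0.826, 0.563, 0.001], [0.001, -0.0, -1.0]]
ft_force: [0.3, 0.3, -1.1]
opening: 0.331
gripper_force: 50.0
```

Emit:
step_arm --commands '[{"grip": 1, "travel": [0, 0.4, 0.33], "dr": [0, 0, -0.125]}, {"grip": 1, "travel": [0, 0.4, 0.33], "dr": [0, 0, -0.125]}, {"grip": 1, "travel": [0, 0.4, 0.33], "dr": [0, 0, -0.125]}, {"grip": 1, "travel": [0, 0.4, 0.33], "dr": [0, 0, -0.125]}, {"grip": 1, "travel": [0, 0.4, 0.33], "dr": [0, 0, -0.125]}, {"grip": 1, "travel": [0, 0.4, 0.33], "dr": [0, 0, -0.125]}, {"grip": 1, "travel": [0, 0.4, 0.33], "dr": [0, 0, -0.125]}, {"grip": 1, "travel": [0, 0.4, 0.33], "dr": [0, 0, -0.125]}]'

```text
t: 37.07
tool_pos: [0.4794, 0.159, 0.2551]
ee_rot: [[-0.983, 0.186, -0.001], [0.186, 0.983, 0.001], [0.001, 0.001, -1.0]]
ft_force: [-0.1, -0.5, -2.2]
opening: 0.331
gripper_force: 50.0
```

Emit:
step_arm --commands '[{"grip": 1, "travel": [0, 0, 0.5], "dr": [0, 0, 0]}, {"grip": 1, "travel": [0, 0, 0.7], "dr": [0, 0, 0]}, {"grip": 1, "travel": [0, 0, 0.7], "dr": [0, 0, 0]}, {"grip": 1, "travel": [0, 0, 0.6], "dr": [0, 0, 0]}, {"grip": 1, "travel": [0, 0, 0.4], "dr": [0, 0, 0]}, {"grip": 1, "travel": [0, 0, 0.2], "dr": [0, 0, 0]}, {"grip": 1, "travel": [0, 0, 0], "dr": [0, 0, 0]}, {"grip": 1, "travel": [0, 0, 0], "dr": [0, 0, 0]}]'

```text
t: 37.73
tool_pos: [0.4793, 0.1588, 0.1935]
ee_rot: [[-0.981, 0.192, -0.001], [0.192, 0.981, 0.001], [0.001, 0.001, -1.0]]
ft_force: [-0.3, -0.3, -0.8]
opening: 0.331
gripper_force: 50.0
```

Run:
```python
from h import *
go(traypose(0,-.085,.03,np.pi),4)
```

```text
4 rows travel [0.009 0.008 0.106] dr [ 0.0003 -0.0003 -0.0009] turn/row deg 0.05
```

Emit:
step_arm --commands '[{"grip": 1, "travel": [0.01, 0.01, 0.1], "dr": [0, 0, 0]}, {"grip": 1, "travel": [0.01, 0.01, 0.1], "dr": [0, 0, 0]}, {"grip": 1, "travel": [0.01, 0.01, 0.1], "dr": [0, 0, 0]}, {"grip": 1, "travel": [0, 0, 0.1], "dr": [0, 0, 0]}, {"grip": 1, "travel": [0, 0, 0.06], "dr": [0, 0, 0]}, {"grip": 1, "travel": [0, 0, 0.03], "dr": [0, 0, 0]}, {"grip": 1, "travel": [0, 0, 0], "dr": [0, 0, 0]}, {"grip": 1, "travel": [0, 0, 0], "dr": [0, 0, 0]}]'

```text
t: 38.4
tool_pos: [0.4788, 0.1596, 0.1833]
ee_rot: [[-0.982, 0.191, -0.001], [0.191, 0.982, 0.001], [0.001, 0.001, -1.0]]
ft_force: [-0.1, 0.4, -1.5]
opening: 0.334
gripper_force: 50.0
```

Emit:
step_arm --commands '[{"grip": 1, "travel": [0, 0, 0.02], "dr": [0, 0, 0]}, {"grip": 1, "travel": [0, 0, 0.02], "dr": [0, 0, 0]}, {"grip": 1, "travel": [0, 0, 0.02], "dr": [0, 0, 0]}, {"grip": 1, "travel": [0, 0, 0.02], "dr": [0, 0, 0]}, {"grip": 1, "travel": [0, 0, 0], "dr": [0, 0, 0]}, {"grip": 1, "travel": [0, 0, 0], "dr": [0, 0, 0]}, {"grip": 1, "travel": [0, 0, 0], "dr": [0, 0, 0]}, {"grip": 1, "travel": [0, 0, 0], "dr": [0, 0, 0]}]'

```text
t: 39.07
tool_pos: [0.4788, 0.1596, 0.1818]
ee_rot: [[-0.982, 0.191, -0.001], [0.191, 0.982, 0.001], [0.001, 0.001, -1.0]]
ft_force: [0.1, -0.3, -2.2]
opening: 0.333
gripper_force: 50.0
```

Emit:
step_arm --commands '[{"grip": 1, "travel": [0, 0, 0.02], "dr": [0, 0, 0]}, {"grip": 1, "travel": [0, 0, 0.02], "dr": [0, 0, 0]}, {"grip": 1, "travel": [0, 0, 0.01], "dr": [0, 0, 0]}, {"grip": 1, "travel": [0, 0, 0], "dr": [0, 0, 0]}, {"grip": 1, "travel": [0, 0, 0], "dr": [0, 0, 0]}, {"grip": 1, "travel": [0, 0, 0], "dr": [0, 0, 0]}, {"grip": 1, "travel": [0, 0, 0], "dr": [0, 0, 0]}, {"grip": 1, "travel": [0, 0, 0], "dr": [0, 0, 0]}]'

```text
t: 39.73
tool_pos: [0.4788, 0.1596, 0.1808]
ee_rot: [[-0.982, 0.191, -0.001], [0.191, 0.982, 0.001], [0.001, 0.001, -1.0]]
ft_force: [0.5, 0.3, 0.6]
opening: 0.337
gripper_force: 50.2
```

Emit:
step_arm --commands '[{"grip": 1, "travel": [0, 0, 0.015], "dr": [0, 0, 0]}, {"grip": 1, "travel": [0, 0, 0], "dr": [0, 0, 0]}, {"grip": 1, "travel": [0, 0, 0], "dr": [0, 0, 0]}, {"grip": 0.62, "travel": [0, 0, 0], "dr": [0, 0, 0]}, {"grip": 0.58, "travel": [0, 0, 0], "dr": [0, 0, 0]}, {"grip": 0.54, "travel": [0, 0, 0], "dr": [0, 0, 0]}, {"grip": 0.5, "travel": [0, 0, 0], "dr": [0, 0, 0]}, {"grip": 0.5, "travel": [0, 0, 0], "dr": [0, 0, 0]}]'

```text
t: 40.4
tool_pos: [0.4788, 0.1596, 0.1804]
ee_rot: [[-0.982, 0.191, -0.001], [0.191, 0.982, 0.001], [0.001, 0.001, -1.0]]
ft_force: [-0.4, 0.1, -1.2]
opening: 0.498
gripper_force: 0.0
```

Emit:
step_arm --commands '[{"grip": 0.5, "travel": [0, 0, -0.1], "dr": [0, 0, 0]}, {"grip": 0.5, "travel": [0, 0, -0.3], "dr": [0, 0, 0]}, {"grip": 0.5, "travel": [0, 0, -0.6], "dr": [0, 0, 0]}, {"grip": 0.5, "travel": [0, 0, -0.9], "dr": [0, 0, 0]}, {"grip": 0.5, "travel": [0, 0, -1], "dr": [0, 0, 0]}, {"grip": 0.5, "travel": [0, 0, -1], "dr": [0, 0, 0]}, {"grip": 0.5, "travel": [0, 0, -1], "dr": [0, 0, 0]}, {"grip": 0.5, "travel": [0, 0, -1], "dr": [0, 0, 0]}]'

```text
t: 41.07
tool_pos: [0.4788, 0.1594, 0.3]
ee_rot: [[-0.982, 0.191, -0.001], [0.191, 0.982, 0.001], [0.001, 0.001, -1.0]]
ft_force: [-0.4, 0.4, 0.1]
opening: 0.502
gripper_force: 0.0
```

Emit:
step_arm --commands '[{"grip": 0.3, "travel": [0, 0.5, -0.9], "dr": [0, 0, 0]}, {"grip": 0.3, "travel": [0, 0.7, -0.9], "dr": [0, 0, 0]}, {"grip": 0.3, "travel": [0, 0.7, -0.7], "dr": [0, 0, 0]}, {"grip": 0.3, "travel": [0, 0.7, -0.5], "dr": [0, 0, 0]}, {"grip": 0.3, "travel": [0, 0.5, 0], "dr": [0, 0, 0]}, {"grip": 0.3, "travel": [0, 0, 0], "dr": [0, 0, 0]}, {"grip": 0.3, "travel": [0, 0, 0], "dr": [0, 0, 0]}, {"grip": 0.3, "travel": [0, 0, 0], "dr": [0, 0, 0]}]'

```text
t: 41.73
tool_pos: [0.4905, 0.2197, 0.3577]
ee_rot: [[-0.982, 0.191, -0.002], [0.191, 0.982, 0.0], [0.002, -0.0, -1.0]]
ft_force: [-0.4, -0.1, 0.5]
opening: 0.698
gripper_force: 0.0
```

Run:
```python
from h import *
from station import ctrl
import cv2
s=ctrl.state(); c=ctrl.camera('wrist'); cv2.imwrite('pics/w6.png',c['image'][:,:,::-1])
R,t=pose(*TRAY); k=[c['vfov'],c['cx'],c['cy']]
for y in(-.085,0,.085): print(wproj(np.array([[-.06,y,.021],[0,y,.021],[.06,y,.021]])@R.T+t,s['tool_pos'],s['ee_rot'],c['T_tool_cam'],k).round(0).tolist())
```

```text
[[242.0, 149.0], [244.0, 220.0], [248.0, 285.0]]
[[345.0, 148.0], [344.0, 219.0], [343.0, 285.0]]
[[444.0, 151.0], [440.0, 220.0], [435.0, 284.0]]
```

View pics/w6.png

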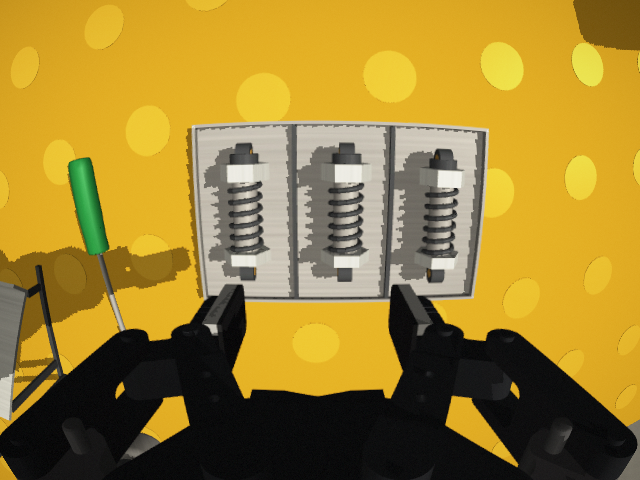

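All three dampers lie flat, parallel and centred in their lanes: axes at x≈246, 346 and 440, against lane centres at about 244, 344 and 440. The screwdriver looks untouched, so I'm handing it in.

```bash
python3 -c "
from station import ctrl
print(ctrl.sign_off())"
```

```text
the job is handed in; nothing more can be done
None
```

I moved all three dampers from the rack to the tray, one lying flat and centred in each lane to within about 4 mm, set down with light contact, and handed the job in at about 42 s; the moves kept clear of the screwdriver, bottle and jar, though the last picture shows only the screwdriver clearly.

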